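# Index the post of an accessory stand and hold its collar on the flat

## Task

On the little rotary accessory stand, flip the cam lever over towards the post to free it, then grip the post near its top with the fingers square across its milled flat and turn it until the flat faces the small steel pip on the base. Then take the aluminium collar from the desk, thread it over the post with its thumb-screw over the flat (pointing at the pip), and finish holding it there in the gripper with its top flush with the post's top end, so the screw could be tightened: do not let go, or it would slide down. Leave the bottle, the power bank and the phone where they are.

Things in the scene. Friction and masses are not known exactly. Their poses are not given: they have to be found in the camera images.
- stand: Fixed white base of the stand, 160 x 170 x 26 mm (its x, y, z; y from -70 to +100 mm). Origin: on the desk, under the axis of the post. +x points to the index pip, +y to the cam lever, z up. The stand's place and yaw vary.
- index_pip (a point): Tip of the small dark steel pip (12 mm thick, 26 mm high) on the base's top, 70 mm from the post's axis along the stand's +x, 52 mm above the desk.
- post (a joint): Angle (rad) of the upright steel post and the studded wooden tray on it (115 mm across, 48 to 64 mm above the desk), counter-clockwise from above positive; 0 = the flat faces the pip. Starts at 0.5 to 2.0. Until freed it has 0.2 rad of play or less: the lever's nose stands between two studs. Then it turns with slight friction (0.06 N m) and stays where it is left.
- post_top (a point): Centre of the post's top end, 160 mm above the desk; z up, x towards the side with the flat (turns with the post). The post is 20 mm thick with a 2 mm bevel at the top; a steel hub, 32 mm thick, surrounds its foot up to 72 mm.
- flat: The milled flat on the post: 17 mm wide, 48 mm high, from the top down to a shoulder 110 mm above the desk. Origin: centre of the flat, 5 mm from the post's axis, 134 mm above the desk; x is its outward normal, z up. Gripped square across the flat the post is 15 mm thick, elsewhere up to 20 mm; firm pads near the flat pull it square.
- lever (a joint): Angle (rad) of the cam lever: 0 = locked, leaning 34 degrees from upright away from the post (to the stand's +y); 1.2 = stop, freed, leaning 34 degrees towards the post. The post is free above 0.7. The hinge is level, along the stand's x, 74 mm from the post's axis on the +y side, 56 mm above the desk. It stays where it is left; a push of 2 to 5 N near the tip moves it.
- lever_tip (a point): Middle of the end of the lever's flat aluminium arm (24 mm wide along the stand's x, 8 mm thick, reaching 52 mm from the hinge).
- collar: Loose aluminium collar, an octagonal ring 36 mm across flats, 22 mm high, 24 mm bore, lying on the desk, bore upright, 60 g. Origin: centre of its underside; z up; +x along the dark thumb-screw, whose head (14 mm thick) stands out to 31 mm from the axis at half height. Flats on its +y and -y sides are clear of the screw.
- collar_top (a point): Centre of the collar's top face, 22 mm above its origin, same axes. The screw's nose (6 mm thick, 11 mm below this face) stands into the bore to 7 mm from the axis, so the collar only goes over the post with the screw over the flat.
- water_bottle: Bystander: clear bottle, 64 mm thick, 190 mm high, standing on the desk; origin under its centre.
- power_bank: Bystander: white power bank, 66 x 105 x 22 mm (x, y, z), origin under its centre.
- phone: Bystander: phone lying flat, 148 x 72 x 9 mm (x, y, z), origin under its centre.
Not all that is in view belongs to the job. There is more than one size of the collar; the one meant has the size given above.

How it is judged:
By the outcome, as a careful person would: the job done as asked, in the order asked, and still so for the second after the job is handed in, while the arm keeps its last pose, push and grip.
It also fails if it takes over 72 s, if anything falls off the work surface, if the arm or the gripper's body presses on something with over 40 N, if the wrist force passes 120 N, or if a joint passes its speed limit or range.

## Robot

A 6-joint arm with a two-finger parallel gripper is mounted at the origin on the work surface. World frame = base frame: x ahead of the robot, y to its left, z up, the work surface at z = 0. Lengths are in m, angles in rad, forces in N, time in s.
With the tool pointing down it reaches from about 0.35 to 0.775 m from the base axis. Payload 5.5 kg.
Tool frame: the origin (TCP) lies at the very end of the fingers, on their centre line; the grasp point (between the pads) lies 19 mm behind it (ctrl.grip_depth is the distance from the TCP to the grasp point, in m); z points along the fingers, y is the line along which they close (so a half turn about z gives the same grasp; the last joint's range is limited). The gripper opens to 85 mm and grips with 20 to 120 N. Pads are 22 mm wide; open, the fingers measure 114 mm over their backs; the gripper's body (76 mm by 85 mm) begins 54 mm behind the grasp point. The pads swing forward as they close: fully open they stand 13 mm farther back than shut.
Start: joints at [-1.337, 0.313, 0.046, 1.304, 0, 1.431], TCP at [0.21, -0.535, 0.196] pointing down, gripper open.
Joint ranges: [-2.76, 2.76], [-0.86, 1.69], [-1.03, 1.26], [-2.2, 2.34], [-1.47, 1.5], [-3.14, 3.14]. Speed limits (rad/s): [2.57, 2.57, 3.14, 3.14, 3.14, 3.14].

## Interface

Orientations are given as a unit quaternion [x, y, z, w].
In Python, from station import ctrl gives the robot as it stands.
- The arm moves only by the tool carry_out, never from a script. Its argument "rows" is a list of rows, each an object of numbers: "rx", "ry", "rz": the turn, a rotation vector about the tool's x, y, z in rad; "tx", "ty", "tz": the shift along the tool's x, y, z in m; "fingers": the closure, from 0 (fully open) to 1 (shut). In form: [{"rx": .., "ry": .., "rz": .., "tx": .., "ty": .., "tz": .., "fingers": ..}, ...]. A call has exactly 8 rows; each row shifts and turns the commanded pose from where the row before left it, along the tool's axes as they then stand; what a row does not reach is not made up. A row lasts 1/10 s, in which the tool goes at most 50 mm and 8.59 degrees, less where a joint would pass 70% of its speed; a pose out of reach is approached as far as the arm can. A call is refused whole if a number of a shift passes 0.05 or a number of a turn 0.15, either way. A call with a gripper value outside its range is refused whole. The fingers move at their own pace and stop on an object; the grip force is fixed at half the most. Time passes only in rows, so rows that do not move let the fingers close, or fill a call up. It gives the time, the measured TCP pose, the force, the opening and the grip force at its end, in the units of the state.
- ctrl.get_obs(): the state, without advancing time (a new reading comes with each control period).
- ctrl.get_image(name): name is "side" or "top" or "wrist"; returns the picture (400x640x3 uint8, red, green, blue); there is no depth.
- ctrl.get_calibration(name): a dict with "intrinsics" (3x3 intrinsics, pixels), "R" (3x3) and "t" (3): a world point X has camera coordinates R X + t. Camera axes: x right, y down, z forward; pixel columns grow to the right and rows downward; lengths in m; the calibration is good to about 2 mm. The wrist camera is an equidistant fisheye: a pixel r from the principal point sees the ray r / f radians off the axis. A picture is of the moment at which its call begins: read the wrist's pose just before it. get_calibration takes no time and is no camera call; for the wrist camera it gives the pose at the moment of the call.
- ctrl.sign_off(): hands the job in; it is judged then, once.
The state is a dict: "time_s": time; "joint_pos": joint angles; "qd": joint speeds; "effort": joint torques, N m; "ee_pos": TCP position; "tcp_rot": TCP orientation; "wrist_force": force on the tool from outside, world axes, zero at the start; "moment": the same for the moment, N m; "finger_gap": opening from 0.0 (shut) to 1.0 (fully open); "grip_force": force on a finger pad.
Only numpy, scipy, OpenCV 4.12 (cv2) and the standard library are available. Lean on these libraries where they do the work, as an engineer would, in place of code of your own. Each camera call takes 0.05 s, during which the arm holds its last target. There are 200 camera calls.

## Working session

There is one attempt and no reset: what is moved stays moved. The work goes in short steps, Python scripts to look and compute and a tool call to move; the robot and the scene stay as the last step left them, time stands still between calls to the robot, and variables do not carry over. Pictures are saved under pics/ and viewed, at most 10 in all, crops included, and the job is handed in when it is done.

Besides the shell and the picture viewer there is one more tool, called after "Emit:" as name(argument=value, ...) on one line, values as JSON. carry_out: Moves the arm, as the interface text tells. Its arguments: {"type":"object","properties":{"rows":{"type":"array"}},"required":["rows"]}

```bash
mkdir -p pics; ls; python3 - <<'E'
from station import ctrl
import cv2,numpy as np
o=ctrl.get_obs(); print(o)
for n in("top","side"):
    c=ctrl.get_calibration(n); print(n,c)
    cv2.imwrite(f"pics/{n}0.png",cv2.cvtColor(ctrl.get_image(n),cv2.COLOR_RGB2BGR))
print(ctrl.get_calibration("wrist"),ctrl.grip_depth)
E
```

```text
pics
{'time_s': 0.0, 'joint_pos': array([-1.33660892e+00,  3.14009584e-01,  4.50088087e-02,  1.30360482e+00,
       -3.49317938e-06,  1.43120044e+00]), 'qd': array([ 1.24087386e-04, -6.76534679e-05,  1.90926481e-03,  6.77403375e-04,
        6.35981857e-04,  2.81154043e-03]), 'effort': array([-3.00105721e-04, -4.80627251e+01,  2.98533207e+01,  1.92318106e-02,
       -2.71779854e-04,  6.46060272e-06]), 'ee_pos': array([ 0.2098159 , -0.53474834,  0.1948159 ]), 'tcp_rot': array([ 9.82586128e-01,  1.85805499e-01, -4.45141224e-05, -9.03541536e-04]), 'wrist_force': array([0.1000098 , 0.02000315, 0.56872528]), 'moment': array([ 0.01267112,  0.01166518, -0.08530608]), 'grip_force': 0.0, 'finger_gap': 0.9974426282157174}
top {'intrinsics': array([[448.1921662 ,   0.        , 321.67482518],
       [  0.        , 448.1921662 , 205.0017594 ],
       [  0.        ,   0.        ,   1.        ]]), 'R': array([[ 0.02928271, -0.9995706 ,  0.00106907],
       [-0.99477389, -0.02924682, -0.09782393],
       [ 0.09781319,  0.00180107, -0.99520316]]), 't': array([-0.10829433,  0.53419887,  0.9986917 ])}
side {'intrinsics': array([[463.53013572,   0.        , 328.06722002],
       [  0.        , 463.53013572, 197.78032337],
       [  0.        ,   0.        ,   1.        ]]), 'R': array([[ 0.99835337, -0.05255246,  0.02299529],
       [-0.01248976, -0.59039637, -0.80701681],
       [ 0.05598705,  0.80540075, -0.59008057]]), 't': array([-0.55496429,  0.06511117,  1.07487917])}
{'intrinsics': array([[309.70691629,   0.        , 321.0305124 ],
       [  0.        , 309.70691629, 199.48272691],
       [  0.        ,   0.        ,   1.        ]]), 'R': array([[ 0.36458542, -0.93116778, -0.00200976],
       [-0.87980241, -0.34517938,  0.32680104],
       [-0.30500032, -0.1173787 , -0.94509102]]), 't': array([-0.57421906, -0.04061869,  0.38154391])} 0.0187
```

View pics/top0.png

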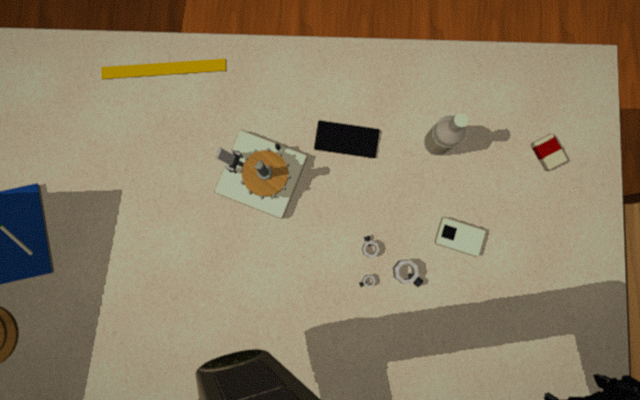

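View pics/side0.png

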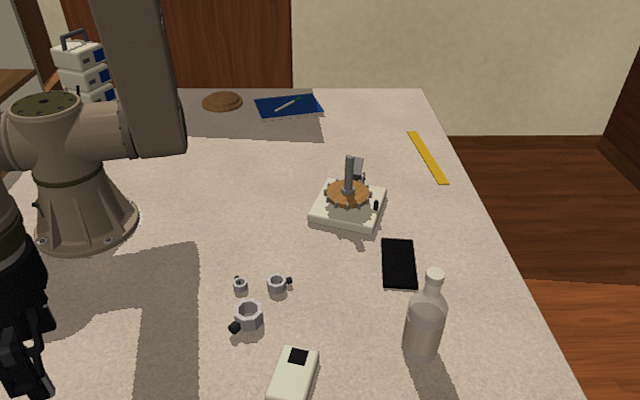

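The top view shows the stand at about (264,170), with the lever at (230,158) and the pip at (279,147). Three collars lie at (371,247), (369,281) and (406,271), and the middle-sized one at (371,247) is probably the target. Next I'll take enlarged crops and measure.

```bash
cat > h.py <<'E'
from station import ctrl
import cv2,numpy as np
from scipy.spatial.transform import Rotation as Ro
def ray(n,px,c=None):
    c=c or ctrl.get_calibration(n);K=c["intrinsics"];R=c["R"]
    x=(px[0]-K[0,2])/K[0,0];y=(px[1]-K[1,2])/K[1,1]
    if n=="wrist":
        r=np.hypot(x,y); d=np.array([np.sin(r)*x/max(r,1e-9),np.sin(r)*y/max(r,1e-9),np.cos(r)])
    else: d=np.array([x,y,1.])
    return -R.T@c["t"],R.T@d/np.linalg.norm(d)
def plane(n,px,z,c=None):
    o,d=ray(n,px,c);return o+d*(z-o[2])/d[2]
def proj(n,X,c=None):
    c=c or ctrl.get_calibration(n);K=c["intrinsics"];p=c["R"]@np.asarray(X)+c["t"]
    if n=="wrist":
        r=np.hypot(p[0],p[1]);a=np.arctan2(r,p[2]);q=p[:2]/max(r,1e-9)*a
    else:q=p[:2]/p[2]
    return q*[K[0,0],K[1,1]]+K[:2,2]
def crop(im,x0,y0,w,h,s):
    return cv2.resize(im[y0:y0+h,x0:x0+w],None,fx=s,fy=s,interpolation=cv2.INTER_CUBIC)
E
python3 - <<'E'
from h import *
t=cv2.imread("pics/top0.png");s=cv2.imread("pics/side0.png")
a=crop(t,210,125,100,95,4);b=crop(t,350,225,90,75,4);b=cv2.copyMakeBorder(b,0,80,0,0,0)
c=crop(s,300,145,100,50,4);d=crop(s,225,265,90,50,4)
cv2.imwrite("pics/comp.png",np.vstack([np.hstack([a,b]),np.hstack([c,d])]))
# base white mask
hsv=cv2.cvtColor(t,cv2.COLOR_BGR2HSV)
print(t[200,240],t[205,275],t[180,180],t[247,330])
for p in[(371,247),(369,281),(406,271)]:print(p,plane("top",p,0.022))
pa=plane("top",(264,165),.16);print("post",pa)
print("pip",plane("top",(279,147),.052))
print("tray", plane("top",(264,174),.064))
E
```

```text
[157 185 177] [154 178 167] [132 158 176] [140 165 176]
(371, 247) [ 0.44486863 -0.2075808   0.022     ]
(369, 281) [ 0.36827432 -0.20448052  0.022     ]
(406, 271) [ 0.39309512 -0.28779978  0.022     ]
post [0.60112965 0.02508672 0.16      ]
pip [0.66330251 0.00753008 0.052     ]
tray [0.5987094  0.03718509 0.064     ]
```

View pics/comp.png

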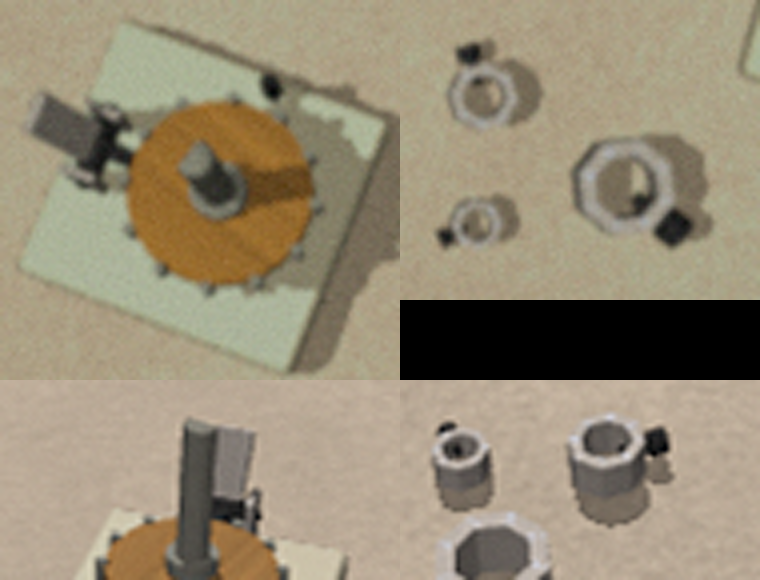

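The composite shows the target collar at top (370.5,248.7), with a ring about 16.5 px wide, which is 36 mm, and its screw head at (367,238). The base corners, tray centre (265.2,173), post top (260,163.7), pip tip (277.5,146.5) and lever end (219,153) are also clear.

```bash
cat > g.py <<'E'
from h import *
f=lambda x,y:(210+x/4,125+y/4)
C=[plane("top",f(*p),.026)[:2] for p in[(125,20),(387,122),(290,372),(20,265)]]
L=[(80,100),(80,-70),(-80,-70),(-80,100)]
L=np.array(L)/1e3;C=np.array(C)
M,_=cv2.estimateAffinePartial2D(L,C);print("sim",M,"scale",np.hypot(M[0,0],M[1,0]))
yaw=np.arctan2(M[1,0],M[0,0]);print("yaw",yaw)
print("origin base",M[:,2],"tray",plane("top",f(221,192),.064),"post",plane("top",f(200,153),.16),"pip",plane("top",f(270,86),.052))
P=plane("top",f(270,86),.052)[:2]-plane("top",f(221,192),.064)[:2];print("pip yaw",np.arctan2(P[1],P[0]),np.linalg.norm(P))
f2=lambda x,y:(350+(x-400)/4,225+y/4)
c=plane("top",f2(482,95),.022);h=plane("top",f2(469,53),.014);print("collar",c,h,np.arctan2(*(h-c)[1::-1]),np.linalg.norm((h-c)[:2]))
print("collar base side", plane("side",(225+(608-400)/4,265+(440-380)/4),.022))
print("lever tip",plane("top",f(38,112),.099))
E
python3 g.py
```

```text
sim [[ 0.9133843   0.32830104  0.6011733 ]
 [-0.32830104  0.9133843   0.03468755]] scale 0.9705938630463012
yaw -0.34505411017115273
origin base [0.6011733  0.03468755] tray [0.60103266 0.03450877 0.064     ] post [0.60444729 0.03325118 0.16      ] pip [0.66435068 0.01095934 0.052     ]
pip yaw -0.3560702460793286 0.06755550850242038
collar [ 0.44087218 -0.20651716  0.022     ] [ 0.46469445 -0.19947982  0.014     ] 0.28724026324596913 0.024839985391527444
collar base side [ 0.44291315 -0.20583526  0.022     ]
lever tip [0.63572099 0.12992384 0.099     ]
```

Emit:
carry_out(rows=[{"rz":-0.141,"tz":-0.013,"fingers":1},{"rz":-0.141,"tz":-0.013,"fingers":1},{"rz":-0.141,"tz":-0.013,"fingers":1},{"rz":-0.141,"tz":-0.013,"fingers":1},{"rz":-0.141,"tz":-0.013,"fingers":1},{"rz":-0.141,"tz":-0.013,"fingers":1},{"tx":0.045,"ty":0.0096,"fingers":1},{"tx":0.045,"ty":0.0096,"fingers":1}])

```text
validation failed for argument at $.ro...
```

Emit:
carry_out(rows=[{"tx":0.045,"ty":0.0096,"fingers":1},{"tx":0.045,"ty":0.0096,"fingers":1},{"tx":0.045,"ty":0.0096,"fingers":1},{"tx":0.045,"ty":0.0096,"fingers":1},{"tx":0.045,"ty":0.0096,"fingers":1},{"tx":0.045,"ty":0.0096,"fingers":1},{"tx":0.045,"ty":0.0096,"fingers":1},{"tx":0.045,"ty":0.0096,"fingers":1}])

```text
validation failed for argument at $.ro...
```

Emit:
carry_out(rows=[{"tx":0.045,"ty":0.0096,"fingers":1},{"tx":0.045,"ty":0.0096,"fingers":1},{"tx":0.045,"ty":0.0096,"fingers":1},{"tx":0.045,"ty":0.0096,"fingers":1},{"tx":0.045,"ty":0.0096,"fingers":1},{"tx":0.045,"ty":0.0096,"fingers":1},{"tx":0.045,"ty":0.0096,"fingers":1},{"tx":0.045,"ty":0.0096,"fingers":1}])

```text
validation failed for argument at $.ro...
```

```bash
cat >> h.py <<'E'
AX=np.array([.602,.0345]);SY=-.35
def st(p):  # world -> stand frame
    d=np.asarray(p)[:2]-AX;c,s=np.cos(SY),np.sin(SY);return np.array([c*d[0]+s*d[1],-s*d[0]+c*d[1]])
def state():
    o=ctrl.get_obs();R=Ro.from_quat(o["tcp_rot"]).as_matrix();x=R[:,0]
    print("t",round(o["time_s"],2),"tcp",o["ee_pos"].round(4),"stand",st(o["ee_pos"]).round(4),"yawx",round(np.arctan2(x[1],x[0]),4),"zaxis",R[:,2].round(4),"gap",round(o["finger_gap"],3),"grip",round(o["grip_force"],1),"F",o["wrist_force"].round(1),"j",o["joint_pos"].round(2));return o,R
E
python3 -c "from h import *;state()"
```

```text
t 0.1 tcp [ 0.2098 -0.5348  0.1949] stand [-0.1732 -0.6692] yawx 0.3738 zaxis [-4.0e-04  1.6e-03 -1.0e+00] gap 1.003 grip 0.0 F [ 0.5  0.5 -0.5] j [-1.34  0.31  0.05  1.3   0.    1.43]
```

Emit:
carry_out(rows=[{"rx":0,"ry":0,"rz":-0.141,"tx":0,"ty":0,"tz":-0.013,"fingers":1},{"rx":0,"ry":0,"rz":-0.141,"tx":0,"ty":0,"tz":-0.013,"fingers":1},{"rx":0,"ry":0,"rz":-0.141,"tx":0,"ty":0,"tz":-0.013,"fingers":1},{"rx":0,"ry":0,"rz":-0.141,"tx":0,"ty":0,"tz":-0.013,"fingers":1},{"rx":0,"ry":0,"rz":-0.141,"tx":0,"ty":0,"tz":-0.013,"fingers":1},{"rx":0,"ry":0,"rz":-0.141,"tx":0,"ty":0,"tz":-0.013,"fingers":1},{"rx":0,"ry":0,"rz":0,"tx":0.045,"ty":0.0096,"tz":0,"fingers":1},{"rx":0,"ry":0,"rz":0,"tx":0.045,"ty":0.0096,"tz":0,"fingers":1}])

```text
time_s: 0.9
ee_pos: [0.2588, -0.4573, 0.2731]
tcp_rot: [0.82, 0.572, 0.0, -0.0]
wrist_force: [1.0, -0.5, 0.4]
finger_gap: -0.004
grip_force: 0.0
```

Emit:
carry_out(rows=[{"rx":0,"ry":0,"rz":0,"tx":0.045,"ty":0.0096,"tz":0,"fingers":1},{"rx":0,"ry":0,"rz":0,"tx":0.045,"ty":0.0096,"tz":0,"fingers":1},{"rx":0,"ry":0,"rz":0,"tx":0.045,"ty":0.0096,"tz":0,"fingers":1},{"rx":0,"ry":0,"rz":0,"tx":0.045,"ty":0.0096,"tz":0,"fingers":1},{"rx":0,"ry":0,"rz":0,"tx":0.045,"ty":0.0096,"tz":0,"fingers":1},{"rx":0,"ry":0,"rz":0,"tx":0.045,"ty":0.0096,"tz":0,"fingers":1},{"rx":0,"ry":0,"rz":0,"tx":0.045,"ty":0.0096,"tz":0,"fingers":1},{"rx":0,"ry":0,"rz":0,"tx":0.045,"ty":0.0096,"tz":0,"fingers":1}])

```text
time_s: 1.7
ee_pos: [0.4553, -0.1439, 0.2735]
tcp_rot: [0.82, 0.573, -0.0, -0.0]
wrist_force: [0.9, -0.1, 0.9]
finger_gap: 0.002
grip_force: 0.0
```

Emit:
carry_out(rows=[{"rx":0,"ry":0,"rz":0,"tx":0.045,"ty":0.0096,"tz":0,"fingers":1},{"rx":0,"ry":0,"rz":0,"tx":0.045,"ty":0.0096,"tz":0,"fingers":1},{"rx":0,"ry":0,"rz":0,"tx":0.045,"ty":0.0096,"tz":0,"fingers":1},{"rx":0,"ry":0,"rz":0,"tx":0.045,"ty":0.0096,"tz":0,"fingers":1},{"rx":0,"ry":0,"rz":0,"tx":0.045,"ty":0.0096,"tz":0,"fingers":1},{"rx":0,"ry":0,"rz":0,"tx":0.045,"ty":0.0096,"tz":0,"fingers":1},{"rx":0,"ry":0,"rz":0,"tx":0.045,"ty":0.0096,"tz":0,"fingers":1},{"rx":0,"ry":0,"rz":0,"tx":0.045,"ty":0.0096,"tz":0,"fingers":1}])

```text
time_s: 2.5
ee_pos: [0.6512, 0.1676, 0.2731]
tcp_rot: [0.82, 0.573, -0.0, -0.0]
wrist_force: [0.3, -0.5, 0.8]
finger_gap: 0.001
grip_force: 0.0
```

```bash
python3 -c "from h import *;state()"
```

```text
t 2.5 tcp [0.6512 0.1676 0.2731] stand [0.0006 0.1419] yawx 1.22 zaxis [-7.e-04 -3.e-04 -1.e+00] gap 0.001 grip 0.0 F [ 0.3 -0.5  0.8] j [ 0.13  0.53  0.56  1.6  -0.    2.05]
```

Emit:
carry_out(rows=[{"rx":0,"ry":0,"rz":0,"tx":0,"ty":0,"tz":0.047,"fingers":1},{"rx":0,"ry":0,"rz":0,"tx":0,"ty":0,"tz":0.047,"fingers":1},{"rx":0,"ry":0,"rz":0,"tx":0,"ty":0,"tz":0.047,"fingers":1},{"rx":0,"ry":0,"rz":0,"tx":0,"ty":0,"tz":0.045,"fingers":1},{"rx":0,"ry":0,"rz":0,"tx":-0.01,"ty":0,"tz":0,"fingers":1},{"rx":0,"ry":0,"rz":0,"tx":-0.006,"ty":0,"tz":0,"fingers":1},{"rx":0,"ry":0,"rz":0,"tx":-0.006,"ty":0,"tz":0,"fingers":1},{"rx":0,"ry":0,"rz":0,"tx":-0.006,"ty":0,"tz":0,"fingers":1}])

```text
time_s: 3.3
ee_pos: [0.6433, 0.1389, 0.0912]
tcp_rot: [0.82, 0.573, 0.002, 0.001]
wrist_force: [0.4, -0.0, -0.5]
finger_gap: 0.004
grip_force: 0.0
```

Emit:
carry_out(rows=[{"rx":0,"ry":0,"rz":0,"tx":-0.006,"ty":0,"tz":0,"fingers":1},{"rx":0,"ry":0,"rz":0,"tx":-0.006,"ty":0,"tz":0,"fingers":1},{"rx":0,"ry":0,"rz":0,"tx":-0.006,"ty":0,"tz":0,"fingers":1},{"rx":0,"ry":0,"rz":0,"tx":-0.006,"ty":0,"tz":0,"fingers":1},{"rx":0,"ry":0,"rz":0,"tx":-0.006,"ty":0,"tz":0,"fingers":1},{"rx":0,"ry":0,"rz":0,"tx":-0.006,"ty":0,"tz":0,"fingers":1},{"rx":0,"ry":0,"rz":0,"tx":-0.004,"ty":0,"tz":0,"fingers":1},{"rx":0,"ry":0,"rz":0,"tx":-0.002,"ty":0,"tz":0,"fingers":1}])

```text
time_s: 4.1
ee_pos: [0.6265, 0.0997, 0.0876]
tcp_rot: [0.82, 0.573, -0.0, -0.0]
wrist_force: [-0.5, 0.1, 0.4]
finger_gap: -0.001
grip_force: 0.0
```

```bash
python3 - <<'E'
from h import *
o,R=state();print(o["wrist_force"]@R)
c=ctrl.get_calibration("wrist")
w=cv2.cvtColor(ctrl.get_image("wrist"),cv2.COLOR_RGB2BGR)
cv2.imwrite("pics/w1.png",w)
E
```

```text
t 4.1 tcp [0.6265 0.0997 0.0876] stand [0.0006 0.0696] yawx 1.2195 zaxis [-2.e-04 -1.e-04 -1.e+00] gap -0.001 grip 0.0 F [-0.5  0.1  0.4] j [ 0.03  0.48  0.02  1.12 -0.    1.95]
[-0.09172319 -0.50759053 -0.36540704]
```

View pics/w1.png

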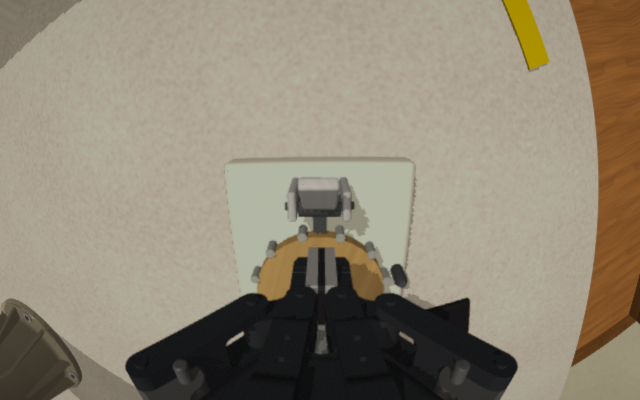

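The wrist view shows the lever bracket around (320,190), the nose near (320,225) and the closed fingers below at (320,265). The lever's state is unclear, so I'll project the two candidate lever tips.

```bash
cat >> h.py <<'E'
def wd(x,y,z):
    c,s=np.cos(SY),np.sin(SY);return np.array([AX[0]+c*x-s*y,AX[1]+s*x+c*y,z])
E
python3 - <<'E'
from h import *
o,R=state()
for n,p in dict(hinge=(0,.074,.056),locked=(0,.103,.099),freed=(0,.045,.099),posttop=(0,0,.16),pip=(.07,0,.052)).items(): print(n,proj("wrist",wd(*p)).round(),proj("top",wd(*p)).round(),proj("side",wd(*p)).round())
print("tcp",proj("wrist",o["ee_pos"]).round())
t=cv2.cvtColor(ctrl.get_image("top"),cv2.COLOR_RGB2BGR);s=cv2.cvtColor(ctrl.get_image("side"),cv2.COLOR_RGB2BGR);w=cv2.imread("pics/w1.png")
cv2.imwrite("pics/c2.png",np.hstack([crop(w,270,150,100,150,4),crop(s,300,130,100,150,4)]))
E
```

```text
t 4.15 tcp [0.6265 0.0996 0.0876] stand [0.0007 0.0695] yawx 1.2194 zaxis [-2.e-04 -2.e-04 -1.e+00] gap 0.003 grip 0.0 F [-0.2 -0.   0.5] j [ 0.03  0.48  0.02  1.12 -0.    1.95]
hinge [318. 210.] [235. 161.] [355. 178.]
locked [318. 190.] [219. 152.] [359. 158.]
freed [318. 277.] [244. 162.] [353. 170.]
posttop [318. 398.] [259. 164.] [349. 157.]
pip [401. 289.] [278. 145.] [376. 201.]
tcp [319. 235.]
```

View pics/c2.png

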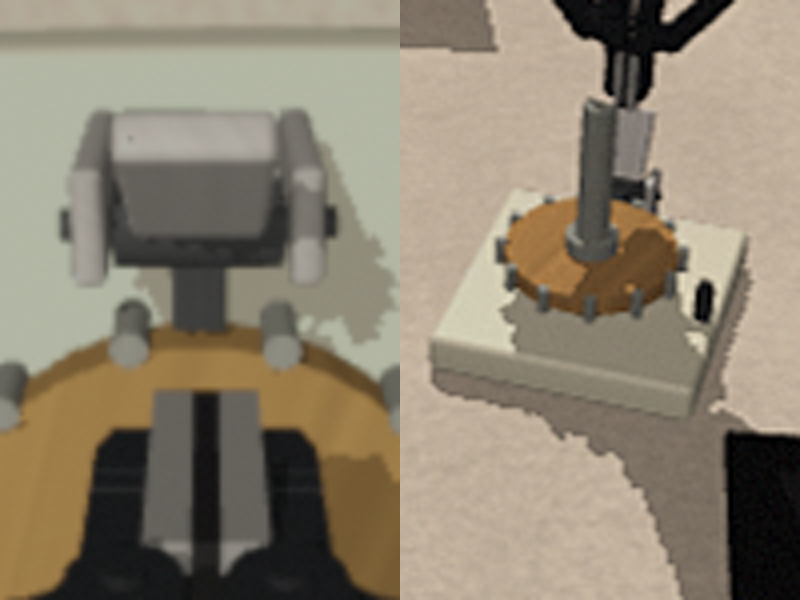

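The lever is still locked: its tip is at wrist (319,180) and the nose sits between the studs. The finger ends look higher than the reported TCP, so I'll check their real height.

```bash
python3 - <<'E'
from h import *
for z in(.0876,.1,.11,.12,.13,.14):
  print(z,proj("wrist",wd(.0,.0695,z)).round(1),proj("wrist",wd(0,.0805,z)).round(1),proj("side",wd(0,.0695,z)).round(1))
for nm,p in dict(lt=(0.012,.103,.099),rt=(-.012,.103,.099)).items(): print(nm,proj("wrist",wd(*p)).round(1))
E
```

```text
0.0876 [318.1 235.6] [318.  219.7] [355.2 168.3]
0.1 [317.9 244.6] [317.8 227.9] [355.5 164.1]
0.11 [317.8 252.6] [317.6 235.3] [355.7 160.5]
0.12 [317.6 261.5] [317.5 243.5] [356. 157.]
0.13 [317.4 271.3] [317.2 252.7] [356.2 153.4]
0.14 [317.2 282.2] [317.  262.9] [356.4 149.8]
lt [338.9 190.7]
rt [296.4 190.8]
```

Emit:
carry_out(rows=[{"rx":0,"ry":0,"rz":0,"tx":0,"ty":0,"tz":-0.03,"fingers":1},{"rx":0,"ry":0,"rz":0,"tx":0.035,"ty":0,"tz":0,"fingers":1},{"rx":0,"ry":0,"rz":0,"tx":0.04,"ty":0,"tz":0,"fingers":1},{"rx":0,"ry":0,"rz":0,"tx":0,"ty":0,"tz":0.02,"fingers":1},{"rx":0,"ry":0,"rz":0,"tx":0,"ty":0,"tz":0.022,"fingers":1},{"rx":0,"ry":0,"rz":0,"tx":0,"ty":0,"tz":0.022,"fingers":1},{"rx":0,"ry":0,"rz":0,"tx":0,"ty":0,"tz":0,"fingers":1},{"rx":0,"ry":0,"rz":0,"tx":0,"ty":0,"tz":0,"fingers":1}])

```text
time_s: 5.05
ee_pos: [0.6521, 0.1707, 0.0535]
tcp_rot: [0.82, 0.573, -0.001, -0.0]
wrist_force: [0.4, -0.2, 1.0]
finger_gap: -0.005
grip_force: 0.0
```

```bash
python3 - <<'E'
from h import *
o,R=state()
t=cv2.cvtColor(ctrl.get_image("top"),cv2.COLOR_RGB2BGR);s=cv2.cvtColor(ctrl.get_image("side"),cv2.COLOR_RGB2BGR);w=cv2.cvtColor(ctrl.get_image("wrist"),cv2.COLOR_RGB2BGR)
cv2.imwrite("pics/c3.png",np.hstack([crop(w,240,150,160,200,3)[:600,:400],crop(s,300,130,100,150,4)]))
p=o["ee_pos"]
for dz in(0,.01,.02,.03,.04): print(dz,proj("side",p+[0,0,dz]).round(1),proj("wrist",p+R[:,0]*.011+[0,0,dz]).round(1),proj("wrist",p+[0,0,dz]).round(1))
E
```

```text
t 5.05 tcp [0.6521 0.1707 0.0535] stand [0.0004 0.1451] yawx 1.22 zaxis [-1.1e-03 -2.0e-04 -1.0e+00] gap -0.005 grip 0.0 F [ 0.4 -0.2  1. ] j [ 0.14  0.57  0.09  1.09 -0.    2.06]
0 [361.7 164.6] [316.8 218.5] [316.9 234.3]
0.01 [362.  161.4] [316.6 224.9] [316.8 241.3]
0.02 [362.2 158.1] [316.5 232. ] [316.6 249. ]
0.03 [362.5 154.8] [316.3 239.8] [316.4 257.5]
0.04 [362.7 151.5] [316.  248.5] [316.2 266.9]
```

View pics/c3.png

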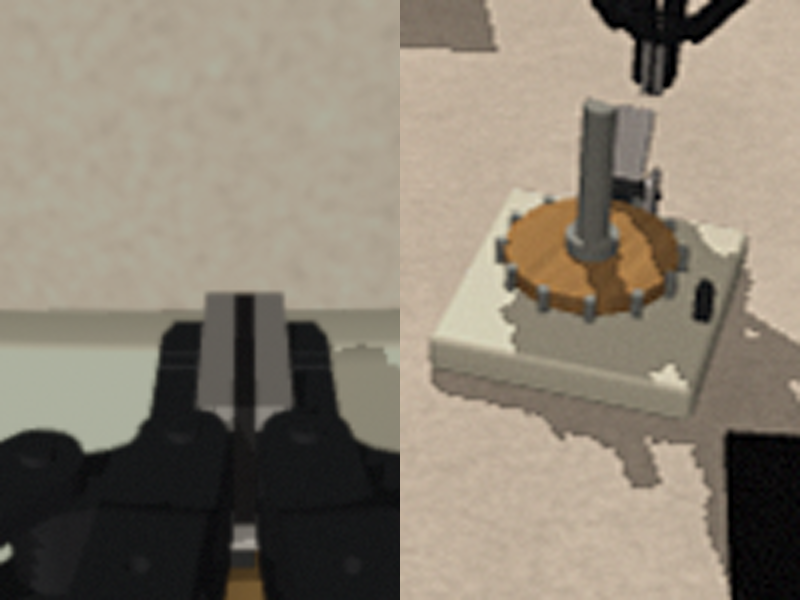

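The finger ends show at side (363.7,153.3) and wrist row 248, about 35 mm above the reported TCP. The first sweep therefore passed over the lever. With the ends now at about 0.088 m, I'll push again.

Emit:
carry_out(rows=[{"rx":0,"ry":0,"rz":0,"tx":-0.015,"ty":0,"tz":0,"fingers":1},{"rx":0,"ry":0,"rz":0,"tx":-0.006,"ty":0,"tz":0,"fingers":1},{"rx":0,"ry":0,"rz":0,"tx":-0.006,"ty":0,"tz":0,"fingers":1},{"rx":0,"ry":0,"rz":0,"tx":-0.006,"ty":0,"tz":0,"fingers":1},{"rx":0,"ry":0,"rz":0,"tx":-0.004,"ty":0,"tz":0,"fingers":1},{"rx":0,"ry":0,"rz":0,"tx":-0.004,"ty":0,"tz":0,"fingers":1},{"rx":0,"ry":0,"rz":0,"tx":-0.004,"ty":0,"tz":0,"fingers":1},{"rx":0,"ry":0,"rz":0,"tx":-0.002,"ty":0,"tz":0,"fingers":1}])

```text
time_s: 6.0
ee_pos: [0.636, 0.1259, 0.0534]
tcp_rot: [0.82, 0.573, -0.0, 0.0]
wrist_force: [0.9, 1.5, 1.4]
finger_gap: 0.0
grip_force: 1.0
```

Emit:
carry_out(rows=[{"rx":0,"ry":0,"rz":0,"tx":-0.004,"ty":0,"tz":0,"fingers":1},{"rx":0,"ry":0,"rz":0,"tx":-0.004,"ty":0,"tz":0,"fingers":1},{"rx":0,"ry":0,"rz":0,"tx":-0.004,"ty":0,"tz":0,"fingers":1},{"rx":0,"ry":0,"rz":0,"tx":-0.004,"ty":0,"tz":0,"fingers":1},{"rx":0,"ry":0,"rz":0,"tx":-0.004,"ty":0,"tz":0,"fingers":1},{"rx":0,"ry":0,"rz":0,"tx":-0.004,"ty":0,"tz":0,"fingers":1},{"rx":0,"ry":0,"rz":0,"tx":-0.003,"ty":0,"tz":0,"fingers":1},{"rx":0,"ry":0,"rz":0,"tx":-0.003,"ty":0,"tz":0,"fingers":1}])

```text
time_s: 6.8
ee_pos: [0.6257, 0.098, 0.0536]
tcp_rot: [0.82, 0.573, -0.0, -0.0]
wrist_force: [1.6, 2.8, -0.3]
finger_gap: 0.0
grip_force: 1.5
```

Emit:
carry_out(rows=[{"rx":0,"ry":0,"rz":0,"tx":-0.002,"ty":0,"tz":-0.001,"fingers":1},{"rx":0,"ry":0,"rz":0,"tx":-0.002,"ty":0,"tz":-0.001,"fingers":1},{"rx":0,"ry":0,"rz":0,"tx":-0.002,"ty":0,"tz":-0.001,"fingers":1},{"rx":0,"ry":0,"rz":0,"tx":-0.002,"ty":0,"tz":-0.001,"fingers":1},{"rx":0,"ry":0,"rz":0,"tx":-0.001,"ty":0,"tz":0,"fingers":1},{"rx":0,"ry":0,"rz":0,"tx":-0.001,"ty":0,"tz":0,"fingers":1},{"rx":0,"ry":0,"rz":0,"tx":0,"ty":0,"tz":0,"fingers":1},{"rx":0,"ry":0,"rz":0,"tx":0,"ty":0,"tz":0,"fingers":1}])

```text
time_s: 7.6
ee_pos: [0.6248, 0.0937, 0.0588]
tcp_rot: [0.819, 0.574, 0.004, -0.002]
wrist_force: [4.9, 16.7, -0.2]
finger_gap: -0.001
grip_force: 6.8
```

Emit:
carry_out(rows=[{"rx":0,"ry":0,"rz":0,"tx":0.01,"ty":0,"tz":-0.005,"fingers":1},{"rx":0,"ry":0,"rz":0,"tx":0,"ty":0,"tz":-0.048,"fingers":1},{"rx":0,"ry":0,"rz":0,"tx":0,"ty":0,"tz":-0.048,"fingers":0},{"rx":0,"ry":0,"rz":0,"tx":0,"ty":0,"tz":-0.02,"fingers":0},{"rx":0,"ry":0,"rz":0,"tx":-0.048,"ty":0,"tz":0,"fingers":0},{"rx":0,"ry":0,"rz":0,"tx":-0.048,"ty":0,"tz":0,"fingers":0},{"rx":0,"ry":0,"rz":0,"tx":-0.047,"ty":0,"tz":0,"fingers":0},{"rx":0,"ry":0,"rz":0,"tx":0,"ty":0,"tz":0.025,"fingers":0}])

```text
time_s: 8.4
ee_pos: [0.5772, -0.042, 0.1571]
tcp_rot: [0.822, 0.57, 0.001, 0.003]
wrist_force: [0.4, 1.0, 0.4]
finger_gap: 0.991
grip_force: 0.0
```

```bash
python3 - <<'E'
from h import *
o,R=state()
w=cv2.cvtColor(ctrl.get_image("wrist"),cv2.COLOR_RGB2BGR)
cv2.imwrite("pics/w4.png",w)
for n,p in dict(hinge=(0,.074,.056),locked=(0,.103,.099),freed=(0,.045,.099),posttop=(0,0,.16),foot=(0,0,.072),pip=(.07,0,.052)).items(): print(n,proj("wrist",wd(*p)).round())
q=proj("wrist",wd(0,0,.15)).astype(int)
x0,y0=max(0,q[0]-66),max(0,q[1]-80)
print(x0,y0);cv2.imwrite("pics/c4.png",np.hstack([crop(w,x0,y0,133,150,4)[:600,:532]]))
np.savez("cal4.npz",**ctrl.get_calibration("wrist"))
E
```

```text
t 8.4 tcp [ 0.5772 -0.042   0.1571] stand [ 0.0029 -0.0804] yawx 1.2133 zaxis [ 0.005  -0.0046 -1.    ] gap 0.991 grip 0.0 F [0.4 1.  0.4] j [-0.21  0.33 -0.03  1.21 -0.    1.72]
hinge [319.  21.]
locked [318. -27.]
freed [319.  45.]
posttop [319. 108.]
foot [320. 104.]
pip [398. 105.]
252 27
```

View pics/c4.png

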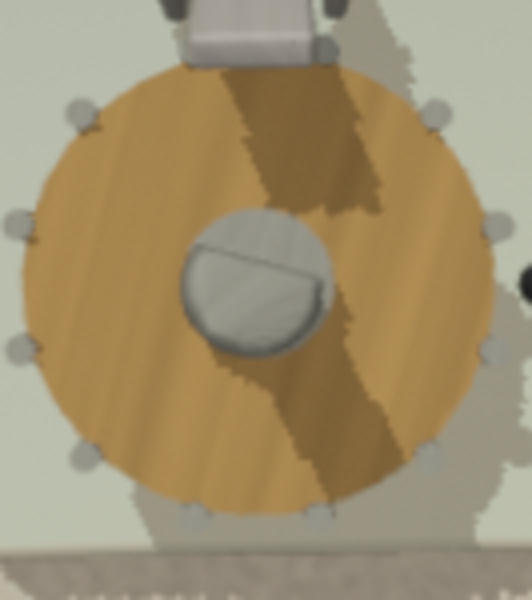

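The lever is flipped over and stands freed. The flat shows as the chord from (300.2,88.2) to (332.5,96.5) on the post top, facing up and to the right in the wrist view, so the post is near +1.32 rad.

```bash
python3 - <<'E'
from h import *
c=dict(np.load("cal4.npz"))
f=lambda x,y:(252+x/4,27+y/4)
a=plane("wrist",f(193,245),.16,c);b=plane("wrist",f(322,278),.16,c)
d=(b-a)[:2];print("len",np.linalg.norm(d),"normal yaw",np.arctan2(d[1],d[0])+np.pi/2,"theta",np.arctan2(d[1],d[0])+np.pi/2-SY)
n=np.array([-d[1],d[0]])/np.linalg.norm(d);m=(a+b)[:2]/2;print("axis from chord",m-5e-3*n,st(m-5e-3*n))
print("axis from disc",st(plane("wrist",f(253,284),.16,c)[:2]))
s=lambda x,y:st(plane("wrist",f(x,y),.064,c)[:2])
print("tray",s(258,290),"rad",(s(495,290)-s(22,290))/2)
print("pip",st(plane("wrist",f(532,284),.052,c)))
E
```

```text
len 0.017804548742817318 normal yaw 0.9553427586526633 theta 1.3053427586526634
axis from chord [0.60108881 0.03900133] [-0.00239944  0.00391598]
axis from disc [-0.00172006  0.00563342]
tray [-0.00266294  0.00361271] rad [ 0.05021204 -0.0004981 ]
pip [0.05796076 0.00566274]
```

Emit:
carry_out(rows=[{"rx":0,"ry":0,"rz":-0.145,"tx":0,"ty":0,"tz":0,"fingers":0},{"rx":0,"ry":0,"rz":-0.145,"tx":0,"ty":0,"tz":0,"fingers":0},{"rx":0,"ry":0,"rz":-0.145,"tx":0,"ty":0,"tz":0,"fingers":0},{"rx":0,"ry":0,"rz":-0.145,"tx":0,"ty":0,"tz":0,"fingers":0},{"rx":0,"ry":0,"rz":-0.145,"tx":0,"ty":0,"tz":0,"fingers":0},{"rx":0,"ry":0,"rz":-0.145,"tx":0,"ty":0,"tz":0,"fingers":0},{"rx":0,"ry":0,"rz":-0.145,"tx":0,"ty":0,"tz":0,"fingers":0},{"rx":0,"ry":0,"rz":-0.145,"tx":0,"ty":0,"tz":0,"fingers":0}])

```text
time_s: 9.25
ee_pos: [0.5763, -0.0358, 0.1538]
tcp_rot: [0.369, 0.93, -0.001, -0.001]
wrist_force: [0.7, 0.1, 1.1]
finger_gap: 1.0
grip_force: 0.0
```

```bash
cat >> h.py <<'E'
def go(p,yawx):
    o,R=state();x=R[:,0];y0=np.arctan2(x[1],x[0]);d=np.asarray(p)-o["ee_pos"]
    print("rz",round(-((yawx-y0+np.pi)%(2*np.pi)-np.pi),4),"shift in present tool",(R.T@d).round(4),"in turned",[round(v,4) for v in(d[0]*np.cos(yawx)+d[1]*np.sin(yawx),d[0]*np.sin(yawx)-d[1]*np.cos(yawx),-d[2])])
E
python3 -c "from h import *;go((.6015,.037,.157),2.526)"
```

```text
t 9.25 tcp [ 0.5763 -0.0358  0.1538] stand [ 0.     -0.0749] yawx 2.3863 zaxis [-0.0015 -0.001  -1.    ] gap 1.0 grip 0.0 F [0.7 0.1 1.1] j [-0.2   0.33 -0.03  1.21 -0.    0.55]
rz -0.1397 shift in present tool [ 0.0316  0.0703 -0.0033] in turned [np.float64(0.0215), np.float64(0.074), np.float64(-0.0032)]
```

Emit:
carry_out(rows=[{"rx":0,"ry":0,"rz":-0.14,"tx":0,"ty":0,"tz":0,"fingers":0},{"rx":0,"ry":0,"rz":0,"tx":0.0105,"ty":0.037,"tz":-0.003,"fingers":0},{"rx":0,"ry":0,"rz":0,"tx":0.011,"ty":0.037,"tz":0,"fingers":0},{"rx":0,"ry":0,"rz":0,"tx":0,"ty":0,"tz":0,"fingers":0},{"rx":0,"ry":0,"rz":0,"tx":0,"ty":0,"tz":0,"fingers":0},{"rx":0,"ry":0,"rz":0,"tx":0,"ty":0,"tz":0,"fingers":0},{"rx":0,"ry":0,"rz":0,"tx":0,"ty":0,"tz":0,"fingers":0},{"rx":0,"ry":0,"rz":0,"tx":0,"ty":0,"tz":0,"fingers":0}])

```text
time_s: 10.05
ee_pos: [0.6022, 0.0357, 0.1568]
tcp_rot: [0.307, 0.952, -0.0, -0.0]
wrist_force: [-0.5, 0.3, -0.5]
finger_gap: 0.999
grip_force: 0.0
```

```bash
python3 - <<'E'
from h import *
o,R=state()
c=ctrl.get_calibration("wrist")
w=cv2.cvtColor(ctrl.get_image("wrist"),cv2.COLOR_RGB2BGR)
s=cv2.cvtColor(ctrl.get_image("side"),cv2.COLOR_RGB2BGR)
np.savez("cal5.npz",**c)
print(proj("wrist",(.6015,.037,.16)),proj("wrist",o["ee_pos"]))
cv2.imwrite("pics/c5.png",np.hstack([crop(w,220,150,200,250,2.4),crop(s,290,110,130,250,2.4)])[:600,:800])
E
```

```text
t 10.05 tcp [0.6022 0.0357 0.1568] stand [-0.0003  0.0012] yawx 2.5185 zaxis [-2.e-04 -3.e-04 -1.e+00] gap 0.999 grip 0.0 F [-0.5  0.3 -0.5] j [-0.07  0.38  0.05  1.24 -0.    0.55]
[319.98195129 232.59286037] [318.98847261 232.24071593]
```

View pics/c5.png

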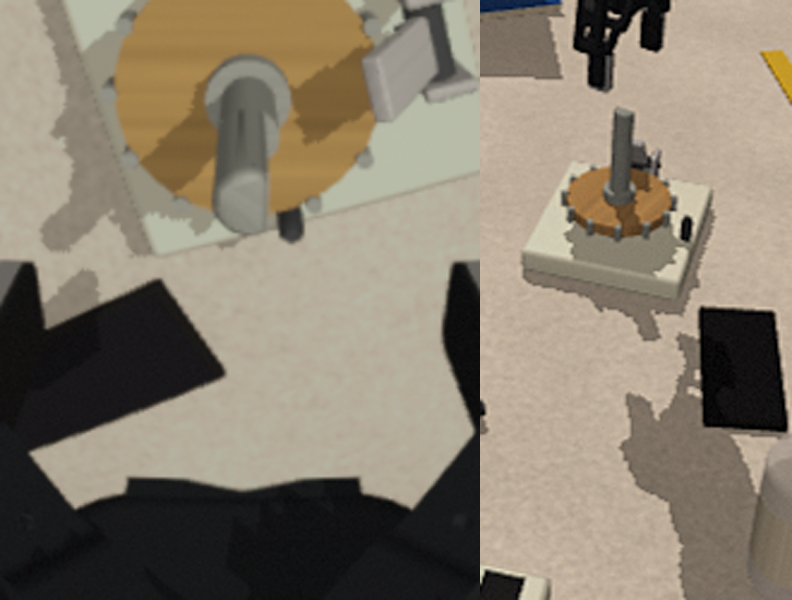

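The post top is at wrist (320.8,235.4), centred between the finger edges, and the flat faces right along tool +y. Next I'll descend and grip.

Emit:
carry_out(rows=[{"rx":0,"ry":0,"rz":0,"tx":-0.001,"ty":0,"tz":0.018,"fingers":0.3},{"rx":0,"ry":0,"rz":0,"tx":0,"ty":0,"tz":0.018,"fingers":0.3},{"rx":0,"ry":0,"rz":0,"tx":0,"ty":0,"tz":0.018,"fingers":0.4},{"rx":0,"ry":0,"rz":0,"tx":0,"ty":0,"tz":0.017,"fingers":0.4},{"rx":0,"ry":0,"rz":0,"tx":0,"ty":0,"tz":0,"fingers":0.5},{"rx":0,"ry":0,"rz":0,"tx":0,"ty":0,"tz":0,"fingers":0.6},{"rx":0,"ry":0,"rz":0,"tx":0,"ty":0,"tz":0,"fingers":0.7},{"rx":0,"ry":0,"rz":0,"tx":0,"ty":0,"tz":0,"fingers":0.75}])

```text
time_s: 10.95
ee_pos: [0.6042, 0.0359, 0.087]
tcp_rot: [0.306, 0.952, 0.0, 0.001]
wrist_force: [0.4, 0.4, 0.0]
finger_gap: 0.249
grip_force: 0.0
```

```bash
python3 - <<'E'
from h import *
o,R=state()
w=cv2.cvtColor(ctrl.get_image("wrist"),cv2.COLOR_RGB2BGR)
s=cv2.cvtColor(ctrl.get_image("side"),cv2.COLOR_RGB2BGR)
cv2.imwrite("pics/c6.png",np.hstack([crop(w,240,150,160,200,3)[:,:480],crop(s,310,120,80,150,4)])[:600,:800])
for z in(.11,.12,.13): print(z,proj("side",(.6015,.037,z)),proj("wrist",(.6015,.037,z)))
E
```

```text
t 10.95 tcp [0.6042 0.0359 0.087 ] stand [0.0015 0.0021] yawx 2.5197 zaxis [ 2.2e-03 -2.0e-04 -1.0e+00] gap 0.249 grip 0.0 F [0.4 0.4 0. ] j [-0.07  0.42 -0.07  1.08 -0.    0.55]
0.11 [347.98697238 174.88638859] [318.15048803 245.95033016]
0.12 [348.19692378 171.25576239] [318.02123749 254.67206313]
0.13 [348.40920907 167.58477689] [317.87901309 264.36132302]
```

View pics/c6.png

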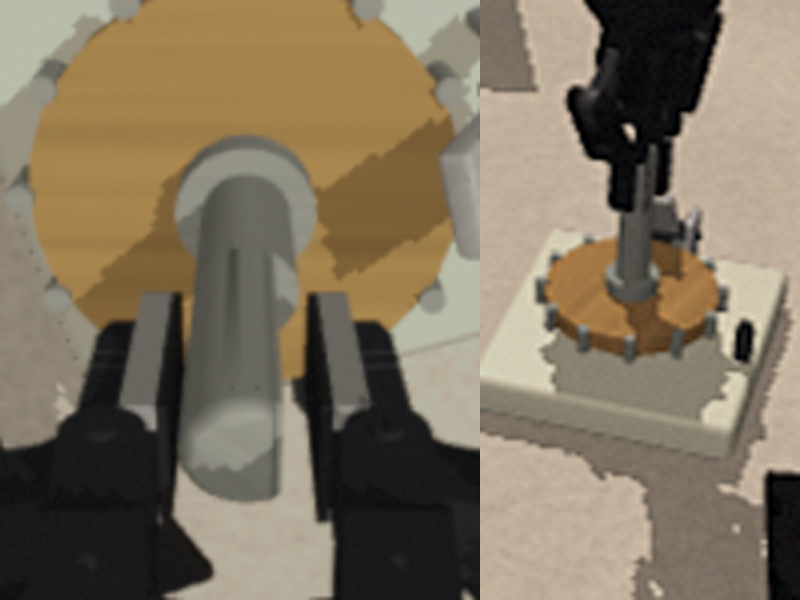

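The post stands between the pads at crop columns 195 to 282, with the pads at 182 and 310, and the pad ends are at about z 0.118, just above the shoulder. I'll shift 1.5 mm along tool -y and close.

Emit:
carry_out(rows=[{"rx":0,"ry":0,"rz":0,"tx":0,"ty":-0.0015,"tz":0,"fingers":0.75},{"rx":0,"ry":0,"rz":0,"tx":0,"ty":0,"tz":0,"fingers":0.8},{"rx":0,"ry":0,"rz":0,"tx":0,"ty":0,"tz":0,"fingers":0.85},{"rx":0,"ry":0,"rz":0,"tx":0,"ty":0,"tz":0,"fingers":0.9},{"rx":0,"ry":0,"rz":0,"tx":0,"ty":0,"tz":0,"fingers":1},{"rx":0,"ry":0,"rz":0,"tx":0,"ty":0,"tz":0,"fingers":1},{"rx":0,"ry":0,"rz":0,"tx":0,"ty":0,"tz":0,"fingers":1},{"rx":0,"ry":0,"rz":0,"tx":0,"ty":0,"tz":0,"fingers":1}])

```text
time_s: 11.85
ee_pos: [0.6024, 0.0346, 0.086]
tcp_rot: [0.306, 0.952, -0.0, 0.0]
wrist_force: [-1.5, -1.5, 5.8]
finger_gap: 0.161
grip_force: 58.4
```

```bash
python3 - <<'E'
from h import *
o,R=state();print((o["wrist_force"]@R).round(1),o["moment"].round(2))
E
```

```text
t 11.85 tcp [0.6024 0.0346 0.086 ] stand [0.0003 0.0003] yawx 2.5197 zaxis [ 2.e-04 -4.e-04 -1.e+00] gap 0.161 grip 58.4 F [-1.5 -1.5  5.8] j [-0.08  0.42 -0.07  1.08 -0.    0.55]
[ 0.3 -2.1 -5.8] [-0.33  0.48 -0.02]
```

Emit:
carry_out(rows=[{"rx":0,"ry":0,"rz":0.13,"tx":0.0003,"ty":0,"tz":0,"fingers":1},{"rx":0,"ry":0,"rz":0.13,"tx":0.0003,"ty":0,"tz":0,"fingers":1},{"rx":0,"ry":0,"rz":0.13,"tx":0.0003,"ty":0,"tz":0,"fingers":1},{"rx":0,"ry":0,"rz":0.13,"tx":0.0003,"ty":0,"tz":0,"fingers":1},{"rx":0,"ry":0,"rz":0.13,"tx":0.0003,"ty":0,"tz":0,"fingers":1},{"rx":0,"ry":0,"rz":0.13,"tx":0.0003,"ty":0,"tz":0,"fingers":1},{"rx":0,"ry":0,"rz":0,"tx":0,"ty":0,"tz":0,"fingers":1},{"rx":0,"ry":0,"rz":0,"tx":0,"ty":0,"tz":0,"fingers":1}])

```text
time_s: 12.65
ee_pos: [0.6007, 0.0358, 0.086]
tcp_rot: [0.645, 0.764, -0.001, -0.0]
wrist_force: [-3.8, -3.4, 6.8]
finger_gap: 0.166
grip_force: 58.4
```

```bash
python3 - <<'E'
from h import *
o,R=state();print((o["wrist_force"]@R).round(1),o["moment"].round(2))
E
```

```text
t 12.65 tcp [0.6007 0.0358 0.086 ] stand [-0.0017  0.0007] yawx 1.7393 zaxis [-1.e-03 -9.e-04 -1.e+00] gap 0.166 grip 58.4 F [-3.8 -3.4  6.8] j [-0.07  0.42 -0.08  1.08 -0.    1.33]
[-2.7 -4.3 -6.8] [-0.39  0.9  -0.04]
```

Emit:
carry_out(rows=[{"rx":0,"ry":0,"rz":0.13,"tx":0.0003,"ty":0,"tz":0,"fingers":1},{"rx":0,"ry":0,"rz":0.13,"tx":0.0003,"ty":0,"tz":0,"fingers":1},{"rx":0,"ry":0,"rz":0.13,"tx":0.0003,"ty":0,"tz":0,"fingers":1},{"rx":0,"ry":0,"rz":0.13,"tx":0.0003,"ty":0,"tz":0,"fingers":1},{"rx":0,"ry":0,"rz":0,"tx":0,"ty":0,"tz":0,"fingers":1},{"rx":0,"ry":0,"rz":0,"tx":0,"ty":0,"tz":0,"fingers":1},{"rx":0,"ry":0,"rz":0,"tx":0,"ty":0,"tz":0,"fingers":1},{"rx":0,"ry":0,"rz":0,"tx":0,"ty":0,"tz":0,"fingers":1}])

```text
time_s: 13.45
ee_pos: [0.6002, 0.037, 0.086]
tcp_rot: [0.82, 0.573, -0.001, -0.0]
wrist_force: [-5.4, -1.6, 6.0]
finger_gap: 0.159
grip_force: 58.5
```

```bash
python3 - <<'E'
from h import *
o,R=state();print((o["wrist_force"]@R).round(1),o["moment"].round(2))
w=cv2.cvtColor(ctrl.get_image("wrist"),cv2.COLOR_RGB2BGR)
cv2.imwrite("pics/c7.png",crop(w,220,150,200,200,3)[:600])
np.savez("cal7.npz",**ctrl.get_calibration("wrist"))
E
```

```text
t 13.45 tcp [0.6002 0.037  0.086 ] stand [-0.0026  0.0018] yawx 1.2194 zaxis [-1.8e-03 -7.0e-04 -1.0e+00] gap 0.159 grip 58.5 F [-5.4 -1.6  6. ] j [-0.07  0.42 -0.08  1.08 -0.    1.85]
[-3.3 -4.5 -6. ] [-0.38  1.09 -0.08]
```

View pics/c7.png

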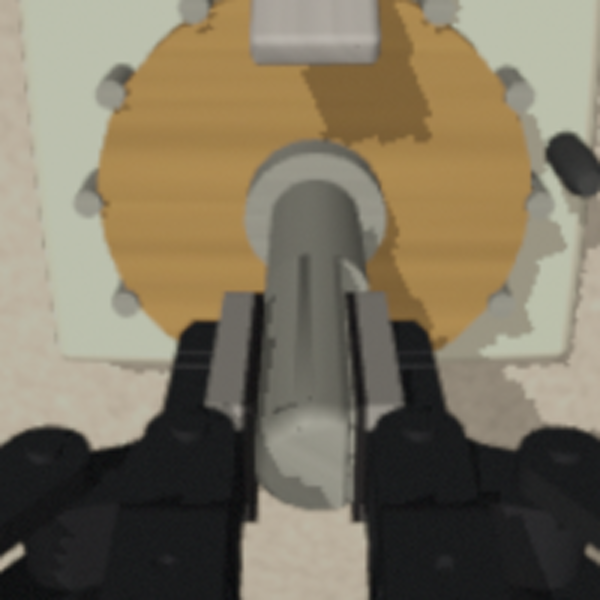

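The flat now faces right toward the pip: the lever front edge is level in the image, and the yaw is 1.2194 against a target of 1.2208. That was the tenth and last picture I may view, so from here I measure by numbers. Next I'll release, rise and travel to the collar.

Emit:
carry_out(rows=[{"rx":0,"ry":0,"rz":0,"tx":0,"ty":0,"tz":0,"fingers":0.7},{"rx":0,"ry":0,"rz":0,"tx":0,"ty":0,"tz":0,"fingers":0.5},{"rx":0,"ry":0,"rz":0,"tx":0,"ty":0,"tz":0,"fingers":0.4},{"rx":0,"ry":0,"rz":0,"tx":0,"ty":0,"tz":-0.02,"fingers":0.4},{"rx":0,"ry":0,"rz":0,"tx":0,"ty":0,"tz":-0.03,"fingers":0.4},{"rx":0,"ry":0,"rz":0,"tx":0,"ty":0,"tz":-0.03,"fingers":0.4},{"rx":0,"ry":0,"rz":0,"tx":0,"ty":0,"tz":-0.04,"fingers":0},{"rx":0,"ry":0,"rz":0,"tx":-0.047,"ty":-0.0108,"tz":0,"fingers":0}])

```text
time_s: 14.3
ee_pos: [0.5814, -0.0008, 0.2117]
tcp_rot: [0.818, 0.575, 0.005, 0.004]
wrist_force: [0.7, -1.6, 0.7]
finger_gap: 0.913
grip_force: 0.0
```

Emit:
carry_out(rows=[{"rx":0,"ry":0,"rz":0,"tx":-0.047,"ty":-0.0108,"tz":0,"fingers":0},{"rx":0,"ry":0,"rz":0,"tx":-0.047,"ty":-0.0108,"tz":0,"fingers":0},{"rx":0,"ry":0,"rz":0,"tx":-0.047,"ty":-0.0108,"tz":0,"fingers":0},{"rx":0,"ry":0,"rz":0,"tx":-0.047,"ty":-0.0108,"tz":0,"fingers":0},{"rx":0,"ry":0,"rz":0,"tx":-0.047,"ty":-0.0108,"tz":0,"fingers":0},{"rx":0,"ry":0,"rz":-0.147,"tx":0,"ty":0,"tz":0,"fingers":0},{"rx":0,"ry":0,"rz":-0.147,"tx":0,"ty":0,"tz":0,"fingers":0},{"rx":0,"ry":0,"rz":-0.147,"tx":0,"ty":0,"tz":0,"fingers":0}])

```text
time_s: 15.1
ee_pos: [0.4434, -0.2058, 0.2056]
tcp_rot: [0.673, 0.74, 0.0, 0.0]
wrist_force: [-0.4, 0.0, 0.5]
finger_gap: 1.004
grip_force: 0.0
```

Emit:
carry_out(rows=[{"rx":0,"ry":0,"rz":-0.147,"tx":0,"ty":0,"tz":0,"fingers":0},{"rx":0,"ry":0,"rz":-0.147,"tx":0,"ty":0,"tz":0,"fingers":0},{"rx":0,"ry":0,"rz":-0.147,"tx":0,"ty":0,"tz":0,"fingers":0},{"rx":0,"ry":0,"rz":-0.147,"tx":0,"ty":0,"tz":0,"fingers":0},{"rx":0,"ry":0,"rz":-0.147,"tx":0,"ty":0,"tz":0,"fingers":0},{"rx":0,"ry":0,"rz":-0.147,"tx":0,"ty":0,"tz":0,"fingers":0},{"rx":0,"ry":0,"rz":-0.147,"tx":0,"ty":0,"tz":0,"fingers":0},{"rx":0,"ry":0,"rz":-0.147,"tx":0,"ty":0,"tz":0,"fingers":0}])

```text
time_s: 15.9
ee_pos: [0.4438, -0.2051, 0.2056]
tcp_rot: [0.149, 0.989, 0.0, 0.0]
wrist_force: [0.1, 0.1, -0.1]
finger_gap: 1.003
grip_force: 0.0
```

Emit:
carry_out(rows=[{"rx":0,"ry":0,"rz":-0.147,"tx":0,"ty":0,"tz":0,"fingers":0},{"rx":0,"ry":0,"rz":-0.147,"tx":0,"ty":0,"tz":0,"fingers":0},{"rx":0,"ry":0,"rz":-0.147,"tx":0,"ty":0,"tz":0,"fingers":0},{"rx":0,"ry":0,"rz":-0.147,"tx":0,"ty":0,"tz":0,"fingers":0},{"rx":0,"ry":0,"rz":0,"tx":0,"ty":0,"tz":0.04,"fingers":0},{"rx":0,"ry":0,"rz":0,"tx":0,"ty":0,"tz":0.04,"fingers":0},{"rx":0,"ry":0,"rz":0,"tx":0,"ty":0,"tz":0,"fingers":0},{"rx":0,"ry":0,"rz":0,"tx":0,"ty":0,"tz":0,"fingers":0}])

```text
time_s: 16.7
ee_pos: [0.4433, -0.2047, 0.1258]
tcp_rot: [-0.141, 0.99, 0.001, -0.001]
wrist_force: [0.1, -0.9, 1.4]
finger_gap: 0.999
grip_force: 0.0
```

```bash
python3 - <<'E'
from h import *
go((.442,-.206,.12),-2.854)
c=ctrl.get_calibration("wrist");np.savez("cal8.npz",**c)
w=cv2.cvtColor(ctrl.get_image("wrist"),cv2.COLOR_RGB2BGR);cv2.imwrite("pics/w8.png",w)
q=proj("wrist",(.442,-.206,.022),c);print("expect",q,"head",proj("wrist",(.442+.025*.96,-.206+.025*.283,.011),c))
g=w[int(q[1])-60:int(q[1])+60:6,int(q[0])-60:int(q[0])+60:6]
hsv=cv2.cvtColor(w,cv2.COLOR_BGR2HSV)
x0,y0=int(q[0])-66,int(q[1])-66
print(x0,y0)
print("V");print(hsv[y0:y0+132:6,x0:x0+132:6,2]);print("S");print(hsv[y0:y0+132:6,x0:x0+132:6,1])
E
```

```text
t 16.7 tcp [ 0.4433 -0.2047  0.1258] stand [-0.0671 -0.2792] yawx -2.8582 zaxis [-1.2e-03  9.0e-04 -1.0e+00] gap 0.999 grip 0.0 F [ 0.1 -0.9  1.4] j [-0.6   0.18 -0.3   1.09  0.   -0.88]
rz -0.0042 shift in present tool [ 0.0016 -0.0009  0.0058] in turned [np.float64(0.0016), np.float64(-0.0009), np.float64(0.0058)]
expect [320.04051368 183.41206893] head [320.17898235 204.28712176]
254 117
V
[[136 139 136 164 114 173 177 177 171 177 173 130 134 162 139 136 100 166
  176 177 173 174]
 [138 133 155 167 112 175 174 175 176 175 174 175 173 158 168 165 167 177
  175 176 177 177]
 [104 160 164 163 176 177 177 176 175 176 176 171 177 176 174 177 176 176
  176 176 174 176]
 [169 166 168 176 176 174 177 176 173 174 177 171 177 174 175 174 177 177
  174 177 176 176]
 [164 174 177 175 177 175 174 171 177 177 176 174 176 175 177 174 174 176
  177 176 177 177]
 [176 173 175 177 174 175 177 177 174 171 175 174 176 175 176 177 177 176
  177 176 177 176]
 [176 175 175 173 177 173 175 177 174 175 178 177 176 177 177 177 177 176
  177 173 176 177]
 [177 177 176 175 171 171 177 163 136 137 170 172 171
[... 2163 characters left out ...]
34 37 35]
 [41 41 41 40 39 42 43 46 24 14 30 10 34 22 20 39 36 39 41 30 35 40]
 [39 41 42 43 40 39 39 36 41 20 22 23 15 22 35 36 39 40 30 36 26 32]
 [42 39 39 40 41 40 40 40 40 44 14 22 17 39 41 37 39 36 37 36 32 29]
 [41 41 40 40 41 39 41 41 40 42 43  9  4 40 36 33 29 34 36 36 36 37]
 [41 39 40 39 41 36 39 33 41 37 39 39 41 39 39 35 37 36 29 29 29 33]
 [40 37 41 36 37 36 40 37 40 41 40 37 38 41 40 36 39 41 41 33 35 37]
 [39 41 37 41 39 37 39 41 42 39 39 39 39 39 37 37 37 32 39 39 39 36]
 [40 39 37 41 39 40 39 39 40 39 40 36 37 37 39 33 36 39 39 33 32 37]
 [41 41 41 41 39 39 42 40 41 40 40 40 40 36 37 41 34 40 36 39 37 36]
 [39 39 39 41 39 38 40 41 41 41 40 41 32 39 39 35 41 39 36 36 36 41]]
```

```bash
cat > col.py <<'E'
from h import *
def meas(w,c,ex,zt=.022,zh=.011):
    x0,y0=int(ex[0])-45,int(ex[1])-45
    r=w[y0:y0+90,x0:x0+90];r=cv2.resize(r,None,fx=4,fy=4,interpolation=cv2.INTER_CUBIC);h=cv2.cvtColor(r,cv2.COLOR_BGR2HSV)
    top=((h[...,1]<31)&(h[...,2]>146)).astype(np.uint8)
    top=cv2.morphologyEx(top,cv2.MORPH_OPEN,np.ones((5,5)))
    top=cv2.morphologyEx(top,cv2.MORPH_CLOSE,np.ones((9,9)))
    n,l,s,ce=cv2.connectedComponentsWithStats(top);i=1+np.argmax(s[1:,4])
    cs,_=cv2.findContours((l==i).astype(np.uint8),cv2.RETR_EXTERNAL,cv2.CHAIN_APPROX_NONE);k=cv2.convexHull(max(cs,key=cv2.contourArea))
    up=lambda p:(x0+(p[0]+.5)/4-.5,y0+(p[1]+.5)/4-.5)
    P=np.array([plane("wrist",up(p[0]),zt,c)[:2] for p in k])
    rect=cv2.minAreaRect((P*1e4).astype(np.float32))
    (mx,my),rad=cv2.minEnclosingCircle((P*1e4).astype(np.float32))
    hull=cv2.moments((P*1e5).astype(np.float32));ctr=np.array([hull["m10"],hull["m01"]])/hull["m00"]/1e5
    print("top: centroid",ctr.round(4),"circle",mx/1e4,my/1e4,"r mm",rad/10,"minrect",rect)
    dk=(h[...,2]<85).astype(np.uint8);dk=cv2.morphologyEx(dk,cv2.MORPH_OPEN,np.ones((3,3)))
    n,l,s,ce=cv2.connectedComponentsWithStats(dk)
    for i in range(1,n):
        if s[i,4]>60:
            p=plane("wrist",up(ce[i]),zh,c)[:2];d=p-ctr
            print("dark area px",s[i,4]/16,"at",p.round(4),"dist",np.linalg.norm(d).round(4),"yaw",np.arctan2(d[1],d[0]).round(3))
    return ctr
if __name__=="__main__":
    c=dict(np.load("cal8.npz"));meas(cv2.imread("pics/w8.png"),c,(320,190))
E
python3 col.py
```

```text
top: centroid [ 0.4428 -0.2045] circle 0.44357490234375 -0.20371029052734374 r mm 21.188807678222656 minrect ((4420.87353515625, -2040.546142578125), (357.13836669921875, 394.76947021484375), 17.99838638305664)
dark area px 39.1875 at [ 0.4521 -0.2027] dist 0.0095 yaw 0.183
dark area px 107.0 at [ 0.4686 -0.1974] dist 0.0267 yaw 0.266
```

Emit:
carry_out(rows=[{"rx":0,"ry":0,"rz":0,"tx":-0.0006,"ty":0.0028,"tz":0.04,"fingers":0.4},{"rx":0,"ry":0,"rz":0,"tx":0,"ty":0,"tz":0.04,"fingers":0.4},{"rx":0,"ry":0,"rz":0,"tx":0,"ty":0,"tz":0.04,"fingers":0.4},{"rx":0,"ry":0,"rz":0,"tx":0,"ty":0,"tz":0.01,"fingers":0.4},{"rx":0,"ry":0,"rz":0,"tx":0,"ty":0,"tz":0.005,"fingers":0.4},{"rx":0,"ry":0,"rz":0,"tx":0,"ty":0,"tz":0,"fingers":0.4},{"rx":0,"ry":0,"rz":0,"tx":0,"ty":0,"tz":0,"fingers":0.4},{"rx":0,"ry":0,"rz":0,"tx":0,"ty":0,"tz":0,"fingers":0.4}])

```text
time_s: 17.55
ee_pos: [0.4448, -0.2032, -0.0075]
tcp_rot: [-0.141, 0.99, -0.001, 0.001]
wrist_force: [-0.2, -1.1, 0.1]
finger_gap: 0.6
grip_force: 0.0
```

```bash
python3 - <<'E'
from h import *
o,R=state()
c=ctrl.get_calibration("wrist");w=cv2.cvtColor(ctrl.get_image("wrist"),cv2.COLOR_RGB2BGR);cv2.imwrite("pics/w9.png",w);np.savez("cal9.npz",**c)
ex=proj("wrist",(.4431,-.2018,.022),c);print(ex,proj("wrist",(.4431,-.2018,.0),c))
h=cv2.cvtColor(w,cv2.COLOR_BGR2HSV)
print(h[160:330:6,240:400:6,2])
E
```

```text
t 17.55 tcp [ 0.4448 -0.2032 -0.0075] stand [-0.0661 -0.2772] yawx -2.8584 zaxis [ 0.0028 -0.0019 -1.    ] gap 0.6 grip 0.0 F [-0.2 -1.1  0.1] j [-0.59  0.31 -0.5   0.76 -0.   -0.88]
[324.47830913 252.34370944] [324.19465056 234.81992547]
[[185 185 184 180 186 186 187 184 185 186 183 187 182 180 184 187 185 184
  186 180 182 186 187 186 186 183 186]
 [185 186 184 183 186 187 182 183 185 187 182 185 185 181 175 182 187 187
  187 180 181 183 186 187 186 186 186]
 [186 186 184 183 183 183 181 183 186 187 185 185 187 183 182 186 185 187
  186 186 185 182 184 183 187 187 187]
 [186 184 180 187 184 187 186 181 186 182 178 186 184 186 185 186 185 181
  183 183 187 187 186 186 184 186 186]
 [182 184 185 185 186 187 187 179 182 182 184 184 179 182 185 186 184 185
  186 185 187 187 187 187 186 187 187]
 [182 186 184 185 186 182 186 185 183 183 185 187 186 186 186 187 185 186
  187 186 187 187 187 186 184 186 178]
 [143 185 159 184 187 187 187 186 183 179 185 186 186 186 185 187 187 184
  187 186 185 187 187 187 187 187 187]
 [140 137 138 137 145 146 165 139 142 140 148 167 184 181 168 184 186 
[... 1716 characters left out ...]
  29  13  20 111  22]
 [ 19  20  24  24  10 134 183 185 185 181 185 186 185 185 185 183 185 186
  185 185 186 186 120  13  25  22  21]
 [ 21  22  18  24  13 179 182 184 182 185 185 185 183 185 185 179 185 184
  185 185 183 184 183  15  25  19  21]
 [ 21  19  19  23  13 184 185 185 182 185 185 179 184 185 185 185 185 184
  186 185 183 185 179  10  28  21  20]
 [ 22  21  21  22  12 184 181 180 183 185 180 183 185 185 183 185 185 185
  185 184 185 185 180  13  21  19  21]
 [ 17  19  20  20  92 184 184 181 185 184 184 185 183 183 183 185 184 185
  183 185 183 183 184  95  21  22  19]
 [ 20  20  21  20 172 178 180 183 184 181 183 185 185 185 184 178 184 184
  183 183 184 184 183 172  20  21  22]]
```

```bash
python3 - <<'E'
from h import *
w=cv2.imread("pics/w9.png");c=dict(np.load("cal9.npz"))
h=cv2.cvtColor(cv2.GaussianBlur(w,(3,3),0),cv2.COLOR_BGR2HSV)
for col in(312,320,328):
  print(col);print(h[198:300:2,col,2]);print(h[198:300:2,col,1])
for row in(236,244):
  print(row);print(h[row,276:366:2,2]);print(h[row,276:366:2,1])
E
```

```text
312
[187 187 179 141 107 102 102 102 103 103 114 157 144 132 131 132 141 148
 147 146 146 146 146 145 145 143 120  95  94  97  99 103 104 104 104 131
 169 174 174 167  87  46  46  46  49  94 168 182 185 186 185]
[38 37 38 40 26 23 23 23 25 25 22 21 23 21 21 23 34 45 43 44 44 44 44 44
 44 43 36 21 22 24 23 22 25 25 22 23 21 19 19 20 18  0  6  6  5 35 39 41
 39 37 37]
320
[183 181 181 160 107 103 103 103 103 103 117 165 166 138 131 132 139 145
 145 144 143 142 143 145 146 130  62  37  43  46  46  60  97 102 103 129
 167 173 173 164  92  66  66  65  66  67 107 180 186 186 185]
[38 39 38 38 26 25 25 25 25 25 24 20 20 22 23 25 37 44 44 44 43 43 45 44
 44 45 33  0  6  6  6 13 24 23 25 24 20 21 21 20 14  8  8  4  8  4 31 38
 36 36 36]
328
[186 185 180 155 108 105 104 104 104 105 122 164 156 160 140 132 135 143
 146 147 147 146 146 145 141 123 101  96  96  96  97  97  97  98 110 155
 175 177 176 157  86  63  63  65  77 135 182 185 184 184 184]
[38 40 40 38 26 24 25 25 22 24 23 20 20 11 16 23 28 39 42 43 43 44 44 44
 43 37 28 24 24 24 24 24 24 23 23 16  6 12 13 19 12  4  4 12 20 36 36 37
 39 37 37]
236
[140 141 142 140 125 120 129 131 131 131 132 132 133 138 140 140 141 145
 146 146 146 146 144 143 144 146 147 146 143 138 133 132 133 136 137 142
 150 152 179 186 186 186 186 186 186]
[44 43 45 44 37 26 22 23 23 21 23 23 27 37 44 46 43 44 44 44 44 44 44 45
 44 42 43 44 43 33 25 23 21 21 22 23 22 29 38 38 33 32 32 30 29]
244
[148 148 147 146 140 133 133 132 132 124  89  83  94 102 122 138 142 144
 145 144 143 143 145 145 145 145 145 143 126 103  95  94 117 131 131 131
 132 150 181 186 186 186 187 187 186]
[43 43 43 44 36 23 23 23 21 23 23 22 22 28 40 44 45 44 44 42 45 43 44 44
 42 42 44 45 38 27 24 24 22 23 21 21 21 25 27 30 36 38 38 37 36]
```

```bash
python3 - <<'E'
from h import *
c=dict(np.load("cal9.npz"));R=c["R"]
yx=-2.8584;X=np.array([np.cos(yx),np.sin(yx)]);Y=np.array([np.sin(yx),-np.cos(yx)]);T=np.array([.4448,-.2032])
def tl(px,z): d=plane("wrist",px,z,c)[:2]-T;return np.array([d@X,d@Y]).round(4)
print("near out",tl((319,218.5),.022),"near in",tl((319,229),.022),"far in",tl((319,267.5),.022),"far out",tl((319,277.5),.022),"near bottom",tl((319,205.5),0))
print("left",tl((285,240),.022),"right",tl((351,240),.022))
print("head end",tl((320,290),.011),"head L,R",tl((309,286),.011),tl((332,286),.011))
print("nose",tl((317,253),.011),tl((321,255),.011))
E
```

```text
near out [ 0.0213 -0.0011] near in [ 0.0153 -0.0011] far in [-0.0085 -0.0012] far out [-0.0153 -0.0012] near bottom [ 0.0203 -0.0013]
left [ 0.0087 -0.0194] right [0.0087 0.016 ]
head end [-0.0322 -0.0007] head L,R [-0.0291 -0.0076] [-0.0291  0.0067]
nose [-0.0053 -0.0024] [-0.0067 -0.0001]
```

Emit:
carry_out(rows=[{"rx":0,"ry":0,"rz":0,"tx":0.002,"ty":0.0005,"tz":0.005,"fingers":0.4},{"rx":0,"ry":0,"rz":0,"tx":0,"ty":0,"tz":0.005,"fingers":0.4},{"rx":0,"ry":0,"rz":0,"tx":0,"ty":0,"tz":0.005,"fingers":0.4},{"rx":0,"ry":0,"rz":0,"tx":0,"ty":0,"tz":0.005,"fingers":0.4},{"rx":0,"ry":0,"rz":0,"tx":0,"ty":0,"tz":0.003,"fingers":0.4},{"rx":0,"ry":0,"rz":0,"tx":0,"ty":0,"tz":0,"fingers":0.4},{"rx":0,"ry":0,"rz":0,"tx":0,"ty":0,"tz":0,"fingers":0.4},{"rx":0,"ry":0,"rz":0,"tx":0,"ty":0,"tz":0,"fingers":0.4}])

```text
time_s: 18.4
ee_pos: [0.4415, -0.2024, -0.0322]
tcp_rot: [-0.141, 0.99, -0.0, 0.0]
wrist_force: [0.0, 0.4, 0.0]
finger_gap: 0.604
grip_force: 0.0
```

Emit:
carry_out(rows=[{"rx":0,"ry":0,"rz":0,"tx":-0.001,"ty":0,"tz":0.003,"fingers":0.45},{"rx":0,"ry":0,"rz":0,"tx":0,"ty":0,"tz":0,"fingers":0.5},{"rx":0,"ry":0,"rz":0,"tx":0,"ty":0,"tz":0,"fingers":0.53},{"rx":0,"ry":0,"rz":0,"tx":0,"ty":0,"tz":0,"fingers":0.56},{"rx":0,"ry":0,"rz":0,"tx":0,"ty":0,"tz":0,"fingers":0.6},{"rx":0,"ry":0,"rz":0,"tx":0,"ty":0,"tz":0,"fingers":1},{"rx":0,"ry":0,"rz":0,"tx":0,"ty":0,"tz":0,"fingers":1},{"rx":0,"ry":0,"rz":0,"tx":0,"ty":0,"tz":0,"fingers":1}])

```text
time_s: 19.2
ee_pos: [0.4424, -0.2022, -0.0349]
tcp_rot: [-0.141, 0.99, -0.0, 0.0]
wrist_force: [-0.9, 0.3, 6.0]
finger_gap: 0.411
grip_force: 59.7
```

```bash
python3 - <<'E'
from h import *
o,R=state();print((o["wrist_force"]@R).round(1))
c=ctrl.get_calibration("wrist");w=cv2.cvtColor(ctrl.get_image("wrist"),cv2.COLOR_RGB2BGR);cv2.imwrite("pics/w10.png",w);np.savez("cal10.npz",**c)
h=cv2.cvtColor(cv2.GaussianBlur(w,(3,3),0),cv2.COLOR_BGR2HSV)
print(proj("wrist",o["ee_pos"]+R[:,2]*-.057,c))
for col in(312,320,328):
  print(col);print(h[210:330:2,col,2]);print(h[210:330:2,col,1])
E
```

```text
t 19.2 tcp [ 0.4424 -0.2022 -0.0349] stand [-0.0687 -0.2771] yawx -2.8584 zaxis [ 4.e-04 -4.e-04 -1.e+00] gap 0.411 grip 59.7 F [-0.9  0.3  6. ] j [-0.59  0.35 -0.53  0.69 -0.   -0.88]
[ 0.7  0.5 -6. ]
[321.23891793 282.68752086]
312
[190 190 190 190 190 188 187 183 157 117 104 104 104 103 104 104 104 104
 106 122 133 134 135 136 135 144 148 147 145 145 146 146 146 134 106 101
 101 101 102 102 103 104 103 103 104 114 159 178 180 177 153  62  45  47
  50  99 170 188 188 188]
[38 36 35 36 38 38 40 39 42 33 25 25 22 20 25 25 22 22 24 25 21 23 23 21
 23 35 43 43 42 44 44 42 44 42 26 25 23 23 23 23 25 25 22 22 22 22 14 14
 11 19 20 12  6  5 10 36 38 35 35 37]
320
[190 190 188 188 188 188 187 176 163 125 105 105 105 106 105 105 105 105
 105 121 134 134 134 134 134 141 146 146 145 146 148 149 149 139  74  37
  37  43  48  48  50  84 104 104 105 109 153 175 175 175 156  80  65  64
  64  66  80 154 187 188]
[38 39 38 38 38 38 38 41 41 33 24 24 24 24 22 24 24 24 22 23 23 23 21 23
 23 36 44 44 42 44 43 43 44 40 28  7  0  6 11  5  5 21 25 22 24 23 20 20
 19 19 20 13  8  4  4  8 16 30 30 34]
328
[190 190 190 190 190 190 189 183 150 117 106 106 106 106 106 106 106 106
 107 123 135 135 135 135 135 143 149 150 151 150 149 146 146 138 109  99
  96  96  97  97 101 104 104 104 104 107 133 172 176 175 155  81  69  69
  69  77 133 181 187 186]
[36 38 39 36 35 36 38 39 42 31 24 24 24 24 24 22 22 22 24 23 23 23 23 23
 23 36 43 42 44 42 43 42 44 43 28 23 21 21 24 24 25 25 22 22 22 24 19 13
 19 20 20  9  7  7  7 17 35 38 38 38]
```

```bash
python3 - <<'E'
from h import *
c=dict(np.load("cal10.npz"));yx=-2.8584;X=np.array([np.cos(yx),np.sin(yx)]);Y=np.array([np.sin(yx),-np.cos(yx)]);T=np.array([.4424,-.2022])
def tl(px,z,c=c): d=plane("wrist",px,z,c)[:2]-T;return np.array([d@X,d@Y]).round(4)
for n,r in dict(no=248,ni=260.5,fi=301.5,fo=311).items(): print(n,tl((320,r),.022))
c7=dict(np.load("cal7.npz"));i=cv2.imread("pics/c7.png");g=cv2.cvtColor(i,cv2.COLOR_BGR2GRAY)
for col in(290,310): print(col,g[370:530:4,col])
for row in(440,460): print(row,g[row,230:380:4])
yx=1.2194;X=np.array([np.cos(yx),np.sin(yx)]);Y=np.array([np.sin(yx),-np.cos(yx)]);T=np.array([.6002,.037])
f=lambda x,y:(220+x/3,150+y/3)
for z,y in((.16,402),(.16,410),(.158,508),(.16,500)): print(z,y,tl(f(305,y),z,c7))
E
```

```text
no [ 0.0185 -0.0005]
ni [ 0.0121 -0.0005]
fi [-0.0114 -0.0006]
fo [-0.0175 -0.0006]
290 [111 112 112 112 111 112 111 111 101  94 118 124 133 141 148 154 153 149
 149 150 150 149 148 148 145 144 139 110 107 107 107 106 106 110 158 175
 175 176 176 178]
310 [103 104 105 105 107 108 108  97 110 121 133 144 153 161 159 155 150 148
 147 145 146 148 150 149 149 148 147 146 143 121 106 106 108 107 107 141
 176 178 180 179]
440 [ 26  23  19  21  26  27  49  79  91 124 143 151 153 153 151 148 147 145
 145 146 148 148 148 149 149 149 150 150 147 131 131 105  41  37  30  26
  25  27]
460 [ 26  20  15  17  26  28  50  87  95 103 108 126 143 146 147 148 147 149
 149 151 150 150 149 148 148 146 145 146 139 112 114  86  40  36  27  24
  25  26]
0.16 402 [0.0135 0.0015]
0.16 410 [0.0122 0.0015]
0.158 508 [-0.0074  0.0015]
0.16 500 [-0.004   0.0015]
```

The collar is held at 35 mm opening with 60 N, and its centre is about 1.4 mm along tool -x. Next I'll lift, turn and carry it over the post.

Emit:
carry_out(rows=[{"rx":0,"ry":0,"rz":0,"tx":0,"ty":0,"tz":-0.02,"fingers":1},{"rx":0,"ry":0,"rz":0,"tx":0,"ty":0,"tz":-0.035,"fingers":1},{"rx":0,"ry":0,"rz":0,"tx":0,"ty":0,"tz":-0.04,"fingers":1},{"rx":0,"ry":0,"rz":0,"tx":0,"ty":0,"tz":-0.04,"fingers":1},{"rx":0,"ry":0,"rz":0,"tx":0,"ty":0,"tz":-0.04,"fingers":1},{"rx":0,"ry":0,"rz":0,"tx":0,"ty":0,"tz":-0.035,"fingers":1},{"rx":0,"ry":0,"rz":0.127,"tx":0,"ty":0,"tz":0,"fingers":1},{"rx":0,"ry":0,"rz":0.127,"tx":0,"ty":0,"tz":0,"fingers":1}])

```text
time_s: 20.05
ee_pos: [0.443, -0.2025, 0.176]
tcp_rot: [-0.012, 1.0, -0.001, 0.001]
wrist_force: [-0.3, -0.2, -1.1]
finger_gap: 0.405
grip_force: 60.0
```

Emit:
carry_out(rows=[{"rx":0,"ry":0,"rz":0.127,"tx":0,"ty":0,"tz":0,"fingers":1},{"rx":0,"ry":0,"rz":0.127,"tx":0,"ty":0,"tz":0,"fingers":1},{"rx":0,"ry":0,"rz":0.127,"tx":0,"ty":0,"tz":0,"fingers":1},{"rx":0,"ry":0,"rz":0,"tx":-0.011,"ty":0.045,"tz":0,"fingers":1},{"rx":0,"ry":0,"rz":0,"tx":-0.011,"ty":0.045,"tz":0,"fingers":1},{"rx":0,"ry":0,"rz":0,"tx":-0.011,"ty":0.045,"tz":0,"fingers":1},{"rx":0,"ry":0,"rz":0,"tx":-0.011,"ty":0.045,"tz":0,"fingers":1},{"rx":0,"ry":0,"rz":0,"tx":-0.011,"ty":0.045,"tz":0,"fingers":1}])

```text
time_s: 20.85
ee_pos: [0.572, -0.008, 0.1742]
tcp_rot: [0.175, 0.985, -0.0, -0.0]
wrist_force: [1.0, -1.3, -0.1]
finger_gap: 0.403
grip_force: 60.0
```

```bash
python3 - <<'E'
from h import *
go((.6016,.0377,.175),2.7906)
E
```

```text
t 20.85 tcp [ 0.572  -0.008   0.1742] stand [-0.0136 -0.0502] yawx 2.7897 zaxis [-5.e-04 -1.e-04 -1.e+00] gap 0.403 grip 60.0 F [ 1.  -1.3 -0.1] j [-0.15  0.31 -0.    1.25 -0.    0.2 ]
rz -0.0009 shift in present tool [-0.012   0.0531 -0.0008] in turned [np.float64(-0.0121), np.float64(0.0531), np.float64(-0.0008)]
```

Emit:
carry_out(rows=[{"rx":0,"ry":0,"rz":0,"tx":-0.006,"ty":0.03,"tz":0,"fingers":1},{"rx":0,"ry":0,"rz":0,"tx":-0.006,"ty":0.022,"tz":0,"fingers":1},{"rx":0,"ry":0,"rz":0,"tx":0,"ty":0,"tz":0,"fingers":1},{"rx":0,"ry":0,"rz":0,"tx":0,"ty":0,"tz":0,"fingers":1},{"rx":0,"ry":0,"rz":0,"tx":0,"ty":0,"tz":0.008,"fingers":1},{"rx":0,"ry":0,"rz":0,"tx":0,"ty":0,"tz":0.008,"fingers":1},{"rx":0,"ry":0,"rz":0,"tx":0,"ty":0,"tz":0,"fingers":1},{"rx":0,"ry":0,"rz":0,"tx":0,"ty":0,"tz":0,"fingers":1}])

```text
time_s: 21.65
ee_pos: [0.6, 0.0343, 0.1582]
tcp_rot: [0.176, 0.984, -0.0, -0.001]
wrist_force: [0.6, 0.2, -0.0]
finger_gap: 0.402
grip_force: 60.1
```

```bash
python3 - <<'E'
from h import *
go((.6016,.0377,.125),2.7906)
c=ctrl.get_calibration("wrist");w=cv2.cvtColor(ctrl.get_image("wrist"),cv2.COLOR_RGB2BGR);cv2.imwrite("pics/w11.png",w);np.savez("cal11.npz",**c)
h=cv2.cvtColor(cv2.GaussianBlur(w,(3,3),0),cv2.COLOR_BGR2HSV)
for col in(312,320,328): print(col);print(h[236:330:2,col,2]);print(h[236:330:2,col,1])
for row in(272,280,288): print(row);print(h[row,280:362:2,2]);print(h[row,280:362:2,1])
E
```

```text
t 21.65 tcp [0.6    0.0343 0.1582] stand [-0.0018 -0.0009] yawx 2.7887 zaxis [-0.001 -0.    -1.   ] gap 0.402 grip 60.1 F [ 0.6  0.2 -0. ] j [-0.08  0.38  0.05  1.24 -0.    0.28]
rz -0.0019 shift in present tool [-0.0004  0.0038  0.0332] in turned [np.float64(-0.0003), np.float64(0.0038), np.float64(0.0332)]
312
[122 122 122 122 122 123 154 176 176 178 182 182 186 190 190 190 190 190
 189 189 170 110  94  95  96  96  97  98  98  98 103 115 127 162 176 171
 169 151  59  44  44  47  96 169 188 188 188]
[25 25 25 23 25 23 22 20 20 14  3  8 27 34 35 35 35 36 36 36 39 30 22 21
 24 21 24 23 23 23 22 22 22 22 19 19 21 20 13  6  6 11 37 39 34 35 34]
320
[122 122 122 122 122 124 154 176 176 176 176 177 185 190 190 189 189 190
 190 189 174  84  37  37  43  49  48  51  82 100 101 101 107 151 166 140
 133 117  59  48  47  47  47  65 150 187 188]
[23 23 21 21 23 23 22 20 20 20 20 22 30 34 35 38 38 36 35 32 35 27 14  7
  6 10  5 10 22 23 23 25 21 22 20 22 21 22 13  5  5  5  5 24 36 35 33]
328
[124 124 124 124 124 125 155 177 177 178 177 178 186 189 188 189 189 189
 189 189 175 116  95  93  93  93 
[... 423 characters left out ...]
  1 16 24 22 24 26 34 36 36 36 36 36 36 35 32 35 38
 34 35 35 33 32 27 23 23 23 21 21 23 23 23 21 24 23]
280
[ 21  29 117 175 176 176 176 171 140 129 123  92  87  87  86  86  94  96
  60  37  37  37  39  63  95 100 101 101 101 101 100 100  98 104 128 133
 133 133 133  88  20]
[12 26 22 20 20 20 20 19 22 24 23 22 23 23 24 24 22 24 17  7 14 14  7 16
 24 23 23 25 23 25 20 23 23 22 22 23 21 21 23 23 26]
288
[ 23  22  68 145 150 143 137 132 112  97  91  87  86  87  87  87  97  96
  59  47  48  48  44  56  94 100 102 100 100 101 101 101 100 115 133 134
 134 135 127  65  17]
[22 23 26 21 22 21 22 23 25 24 22 23 21 23 23 23 24 24 17 11  5  5  6 18
 24 23 25 23 23 25 25 23 23 22 23 23 23 23 22 24 15]
```

Emit:
carry_out(rows=[{"rx":0,"ry":0,"rz":0,"tx":-0.0004,"ty":0.0038,"tz":0.005,"fingers":1},{"rx":0,"ry":0,"rz":0,"tx":0,"ty":0,"tz":0.005,"fingers":1},{"rx":0,"ry":0,"rz":0,"tx":0,"ty":0,"tz":0.005,"fingers":1},{"rx":0,"ry":0,"rz":0,"tx":0,"ty":0,"tz":0.005,"fingers":1},{"rx":0,"ry":0,"rz":0,"tx":0,"ty":0,"tz":0.005,"fingers":1},{"rx":0,"ry":0,"rz":0,"tx":0,"ty":0,"tz":0,"fingers":1},{"rx":0,"ry":0,"rz":0,"tx":0,"ty":0,"tz":0,"fingers":1},{"rx":0,"ry":0,"rz":0,"tx":0,"ty":0,"tz":0,"fingers":1}])

```text
time_s: 22.5
ee_pos: [0.6025, 0.0383, 0.1339]
tcp_rot: [0.175, 0.985, -0.0, 0.0]
wrist_force: [-0.4, 0.6, 0.5]
finger_gap: 0.403
grip_force: 60.1
```

```bash
python3 - <<'E'
from h import *
go((.6016,.0377,.1031),2.7906)
c=ctrl.get_calibration("wrist");w=cv2.cvtColor(ctrl.get_image("wrist"),cv2.COLOR_RGB2BGR);cv2.imwrite("pics/w12.png",w);np.savez("cal12.npz",**c)
h=cv2.cvtColor(cv2.GaussianBlur(w,(3,3),0),cv2.COLOR_BGR2HSV)
print("V");print(h[254:316:3,288:352:3,2]);print("S");print(h[254:316:3,288:352:3,1])
print("post rim proj",[proj("wrist",(.6029+.01*np.cos(a),.0372+.01*np.sin(a),.158),c).round() for a in(2.79,2.79+1.57,-.35,1.22)])
s=cv2.cvtColor(ctrl.get_image("side"),cv2.COLOR_RGB2BGR);cv2.imwrite("pics/s12.png",s)
E
```

```text
t 22.5 tcp [0.6025 0.0383 0.1339] stand [-0.0009  0.0038] yawx 2.7898 zaxis [ 4.e-04 -1.e-04 -1.e+00] gap 0.403 grip 60.1 F [-0.4  0.6  0.5] j [-0.07  0.39  0.01  1.19 -0.    0.28]
rz -0.0008 shift in present tool [ 0.0006 -0.0009  0.0308] in turned [np.float64(0.0006), np.float64(-0.0009), np.float64(0.0308)]
V
[[ 99 102 103 138 176 179 182 182 177 177 177 176 176 177 178 180 183 177
  174 152 131 130]
 [100 106 147 175 177 178 180 179 180 177 176 176 176 176 182 182 179 176
  177 177 157 132]
 [104 152 175 176 176 177 179 178 173 150 118 121 119 157 173 180 177 177
  177 176 176 161]
 [154 176 177 176 176 176 183 189 189 173  86  70 107 184 189 189 184 177
  176 176 176 176]
 [176 176 176 177 176 183 189 189 190 190 179 158 185 189 190 189 189 183
  176 176 176 169]
 [173 176 177 173 150 164 188 189 190 190 189 189 190 190 189 189 189 168
  135 154 144 135]
 [176 177 172 132 124  93 144 188 189 190 189 189 189 189 189 188 151 104
   99  99 131 134]
 [177 176 170 125 119  87  89 138 183 186 187 187 186 186 184 145 103 100
   99  93 127 133]
 [176 176 170 128 103  87  86  87 109 114 
[... 2018 characters left out ...]
24 23 21 21 10 10 10 23 25 23 25 23 23 25 23 23]
 [23 24 23 21 23 23 21 23 23 23 24 24 23 23 23 23 23 23 22 23 21 23]
 [27 23 23 23 21 23 22 23 24 22 23 25 20 23 23 20 22 23 23 23 23 23]
 [37 30 23 21 23 21 22 24 22 21 23 23 20 25 25 21 22 23 21 23 21 29]
 [38 35 33 23 21 21 23 21 19 20 22 25 23 23 24 23 23 21 23 24 30 37]
 [40 38 38 36 28 23 21 23 13 19 21 23 21 21 23 23 23 23 24 32 34 38]
 [38 38 37 38 36 29 23 14 20 19 21 22 21 21 23 23 24 29 30 30 35 37]
 [37 33 33 33 37 33 34 30 15 19 17 17 18 15 16 30 33 31 31 30 34 34]
 [33 34 37 34 33 35 38 39  6 11  5  5  6  6 13 38 34 37 35 35 35 33]]
post rim proj [array([318., 235.]), array([300., 251.]), array([318., 266.]), array([336., 251.])]
```

Emit:
carry_out(rows=[{"rx":0,"ry":0,"rz":0,"tx":0.0006,"ty":-0.0009,"tz":0.003,"fingers":1},{"rx":0,"ry":0,"rz":0,"tx":0,"ty":0,"tz":0.003,"fingers":1},{"rx":0,"ry":0,"rz":0,"tx":0,"ty":0,"tz":0.003,"fingers":1},{"rx":0,"ry":0,"rz":0,"tx":0,"ty":0,"tz":0.002,"fingers":1},{"rx":0,"ry":0,"rz":0,"tx":0,"ty":0,"tz":0.002,"fingers":1},{"rx":0,"ry":0,"rz":0,"tx":0,"ty":0,"tz":0.001,"fingers":1},{"rx":0,"ry":0,"rz":0,"tx":0,"ty":0,"tz":0,"fingers":1},{"rx":0,"ry":0,"rz":0,"tx":0,"ty":0,"tz":0,"fingers":1}])

```text
time_s: 23.4
ee_pos: [0.6015, 0.0377, 0.1198]
tcp_rot: [0.175, 0.985, -0.0, 0.0]
wrist_force: [0.1, -0.4, -0.7]
finger_gap: 0.407
grip_force: 60.1
```

```bash
python3 - <<'E'
from h import *
go((.6016,.0377,.1031),2.7906)
c=ctrl.get_calibration("wrist");w=cv2.cvtColor(ctrl.get_image("wrist"),cv2.COLOR_RGB2BGR);cv2.imwrite("pics/w13.png",w);np.savez("cal13.npz",**c)
h=cv2.cvtColor(cv2.GaussianBlur(w,(3,3),0),cv2.COLOR_BGR2HSV)
print("V");print(h[245:316:3,288:352:3,2]);print("S");print(h[254:290:3,288:352:3,1])
print("post rim proj",[proj("wrist",(.6029+.01*np.cos(a),.0372+.01*np.sin(a),.158),c).round() for a in(2.79,2.79+1.57,-.35,1.22)])
E
```

```text
t 23.4 tcp [0.6015 0.0377 0.1198] stand [-0.0016  0.0028] yawx 2.7898 zaxis [ 1.e-04 -1.e-04 -1.e+00] gap 0.407 grip 60.1 F [ 0.1 -0.4 -0.7] j [-0.07  0.4  -0.02  1.15 -0.    0.28]
rz -0.0008 shift in present tool [-0.0001  0.      0.0167] in turned [np.float64(-0.0001), np.float64(0.0), np.float64(0.0167)]
V
[[131 101 100 101 102 104 121 123 122 123 118 122 123 123 124 124 125 129
  129 130 130 131]
 [ 97 100 101 101 102 126 155 155 154 154 154 154 154 154 156 157 157 143
  129 130 130 130]
 [ 94 100 101 101 130 174 179 177 176 177 176 176 176 176 178 179 181 175
  146 130 130 130]
 [ 99 101 103 138 175 179 178 179 177 177 176 176 176 176 177 177 179 176
  174 152 131 130]
 [100 106 147 175 176 177 178 178 177 177 176 175 176 176 179 180 179 176
  176 176 157 132]
 [104 152 175 176 176 176 177 169 145 141 138 136 137 138 139 158 176 177
  177 176 176 161]
 [154 176 176 176 176 174 158 148 146 144 128 112 113 115 112 111 142 174
  176 176 176 176]
 [175 176 177 177 175 139 141 146 146 124 112 113 115 113 112 110 107 129
  175 176 176 173]
 [177 182 186 173 141 110 141 143 133 123 113
[... 1673 characters left out ...]
21 22 23 23 22 23 23 24 23 23 22 19 20 20 20 20]
 [19 19 19 20 20 24 24 21 23 23 23 23 24 25 25 23 24 24 20 20 20 21]
 [20  1  3 19 24 30 24 23 23 23 23 24 23 23 23 23 24 27 24 21 21 22]
 [20 17 16 23 22 25 23 24 23 25 24 25 25 23 24 24 25 22 23 21 23 23]
 [20 19 18 22 23 23 22 29 33 34 36 35 36 34 37 28 22 23 21 25 22 23]
 [20 19 20 24 22 23 23 23 30 29 34 31 30 29 28 25 23 23 23 24 20 21]
 [19 19 21 24 23 23 24 24 24 23  7  0  0 20 23 23 23 23 23 23 22 21]
 [20 20 21 23 26 21 21 24 24 20 12  0  6 21 23 23 23 23 23 20 24 23]
 [20 21 20 24 23 21 23 24 24 23 11  5  6 23 21 23 25 25 23 22 23 23]]
post rim proj [array([320., 249.]), array([301., 265.]), array([320., 281.]), array([339., 265.])]
```

The post top shows inside the bore, centred at column 321, with the flat's edge at row 274 just short of the screw nose. The contact force is near zero, so I'll continue down.

Emit:
carry_out(rows=[{"rx":0,"ry":0,"rz":0,"tx":0,"ty":0,"tz":0.002,"fingers":1},{"rx":0,"ry":0,"rz":0,"tx":0,"ty":0,"tz":0.002,"fingers":1},{"rx":0,"ry":0,"rz":0,"tx":0,"ty":0,"tz":0.002,"fingers":1},{"rx":0,"ry":0,"rz":0,"tx":0,"ty":0,"tz":0.001,"fingers":1},{"rx":0,"ry":0,"rz":0,"tx":0,"ty":0,"tz":0.001,"fingers":1},{"rx":0,"ry":0,"rz":0,"tx":0,"ty":0,"tz":0.001,"fingers":1},{"rx":0,"ry":0,"rz":0,"tx":0,"ty":0,"tz":0,"fingers":1},{"rx":0,"ry":0,"rz":0,"tx":0,"ty":0,"tz":0,"fingers":1}])

```text
time_s: 24.25
ee_pos: [0.6025, 0.0374, 0.111]
tcp_rot: [0.175, 0.985, -0.0, 0.001]
wrist_force: [4.9, -1.6, 0.9]
finger_gap: 0.408
grip_force: 60.2
```

Emit:
carry_out(rows=[{"rx":0,"ry":0,"rz":0,"tx":-0.002,"ty":0,"tz":0,"fingers":1},{"rx":0,"ry":0,"rz":0,"tx":0,"ty":0,"tz":0,"fingers":1},{"rx":0,"ry":0,"rz":0,"tx":0,"ty":0,"tz":0.002,"fingers":1},{"rx":0,"ry":0,"rz":0,"tx":0,"ty":0,"tz":0.002,"fingers":1},{"rx":0,"ry":0,"rz":0,"tx":0,"ty":0,"tz":0.002,"fingers":1},{"rx":0,"ry":0,"rz":0,"tx":0,"ty":0,"tz":0.002,"fingers":1},{"rx":0,"ry":0,"rz":0,"tx":0,"ty":0,"tz":0,"fingers":1},{"rx":0,"ry":0,"rz":0,"tx":0,"ty":0,"tz":0,"fingers":1}])

```text
time_s: 25.05
ee_pos: [0.6031, 0.0371, 0.1025]
tcp_rot: [0.175, 0.985, -0.0, -0.0]
wrist_force: [-0.5, 0.2, -0.7]
finger_gap: 0.408
grip_force: 60.1
```

```bash
python3 - <<'E'
from h import *
go((.6016,.0377,.1031),2.7906)
c=ctrl.get_calibration("wrist");w=cv2.cvtColor(ctrl.get_image("wrist"),cv2.COLOR_RGB2BGR);cv2.imwrite("pics/w14.png",w);np.savez("cal14.npz",**c)
h=cv2.cvtColor(cv2.GaussianBlur(w,(3,3),0),cv2.COLOR_BGR2HSV)
print("V");print(h[245:318:3,288:352:3,2])
s=cv2.cvtColor(ctrl.get_image("side"),cv2.COLOR_RGB2BGR);cv2.imwrite("pics/s14.png",s)
for z in(.13,.138,.16):print(z,proj("side",(.6029,.0372,z)))
print(cv2.cvtColor(s,cv2.COLOR_BGR2HSV)[146:180,336:364,2])
E
```

```text
t 25.05 tcp [0.6031 0.0371 0.1025] stand [0.0001 0.0028] yawx 2.7898 zaxis [-5.e-04 -1.e-04 -1.e+00] gap 0.408 grip 60.1 F [-0.5  0.2 -0.7] j [-0.07  0.41 -0.04  1.12 -0.    0.28]
rz -0.0008 shift in present tool [ 0.0016  0.0001 -0.0006] in turned [np.float64(0.0016), np.float64(0.0001), np.float64(-0.0006)]
V
[[130 101 101 101 101 105 120 123 122 123 122 122 122 119 124 124 125 130
  129 130 130 130]
 [ 97 100 101 101 102 126 155 155 153 154 154 154 154 154 156 157 157 143
  130 130 130 130]
 [ 95 101 101 101 130 174 183 179 176 176 176 176 176 176 178 179 179 174
  146 130 130 130]
 [ 99 101 103 137 175 178 183 186 180 177 176 176 176 176 179 180 183 177
  174 152 131 129]
 [100 105 146 175 176 177 180 188 187 176 175 175 175 176 184 183 183 177
  176 176 157 132]
 [104 152 176 176 176 176 176 154 123 126 128 131 128 120 123 153 176 177
  176 176 176 161]
 [154 176 176 176 176 173 134  87  87  94  97 101 102 101 105  93 131 174
  176 176 176 175]
 [175 176 176 177 174 125  83  84  90 102 111 114 114 113 112 110  86 119
  173 175 175 167]
 [177 176 175 170 126  84  85  98 116 132 1
[... 4917 characters left out ...]
187 190 191 195 189 192 198 205 166  61  80  81  81  77  58  67 100  96
   73  78  74  75  65 125 181 160 166 160]
 [190 187 193 195 193 194 194 205 164  61  80  82  87  72  66  78  85  78
   73  74  75  78  70  75  76 141 196 140]
 [190 193 194 197 191 193 195 206 165  60  82  83  86  74  75  81  73  64
   73  76  74  79  78  61  32 102 156 105]
 [194 188 193 198 194 183 175 200 168  60  81  83  81  79  76  73  60  45
   51  63  67  74  87  69  32  75 117  73]
 [192 191 183 193 190 162 145 165 144  66  79  84  80  79  74  69  64  70
   69  48  36  43  47  41  35  84 112  68]
 [211 209 209 211 172 104  85 106 107  67  80  80  82  76  73  67  63  75
   75  39  20  21  23  21  35  85 103  59]]
```

Emit:
carry_out(rows=[{"rx":0,"ry":0,"rz":0,"tx":0,"ty":0,"tz":-0.0005,"fingers":1},{"rx":0,"ry":0,"rz":0,"tx":0,"ty":0,"tz":0,"fingers":1},{"rx":0,"ry":0,"rz":0,"tx":0,"ty":0,"tz":0,"fingers":1},{"rx":0,"ry":0,"rz":0,"tx":0,"ty":0,"tz":0,"fingers":1},{"rx":0,"ry":0,"rz":0,"tx":0,"ty":0,"tz":0,"fingers":1},{"rx":0,"ry":0,"rz":0,"tx":0,"ty":0,"tz":0,"fingers":1},{"rx":0,"ry":0,"rz":0,"tx":0,"ty":0,"tz":0,"fingers":1},{"rx":0,"ry":0,"rz":0,"tx":0,"ty":0,"tz":0,"fingers":1}])

```text
time_s: 25.95
ee_pos: [0.6033, 0.037, 0.1032]
tcp_rot: [0.175, 0.985, -0.0, 0.0]
wrist_force: [0.1, -0.2, -0.9]
finger_gap: 0.404
grip_force: 60.1
```

```bash
python3 - <<'E'
from h import *
state()
c=dict(np.load("cal14.npz"));yx=2.7898;X=np.array([np.cos(yx),np.sin(yx)]);Y=np.array([np.sin(yx),-np.cos(yx)]);T=np.array([.6031,.0371])
def tl(px,z): d=plane("wrist",px,z,c)[:2]-T;return np.array([d@X,d@Y]).round(4)
for n,r in dict(no=248,ni=260.5,post_near=264,flat=290.5,fi=301.5,fo=311).items(): print(n,tl((320,r),.16))
print("post L,R",tl((303,277),.159),tl((338,277),.159),"bore L,R",tl((297,277),.16),tl((345,277),.16))
w=cv2.imread("pics/w14.png");print(cv2.cvtColor(w,cv2.COLOR_BGR2GRAY)[256:306,320])
E
```

```text
t 25.95 tcp [0.6033 0.037  0.1032] stand [0.0004 0.0028] yawx 2.7898 zaxis [ 0.e+00 -1.e-04 -1.e+00] gap 0.404 grip 60.1 F [ 0.1 -0.2 -0.9] j [-0.07  0.41 -0.04  1.12 -0.    0.28]
no [0.0191 0.0003]
ni [0.0127 0.0003]
post_near [0.0109 0.0003]
flat [-0.0039  0.0002]
fi [-0.0106  0.0002]
fo [-0.0167  0.0002]
post L,R [ 0.0031 -0.0077] [0.0031 0.0086] bore L,R [ 0.0037 -0.0104] [0.0037 0.0118]
[171 171 169 156 125 102  99  98 100 102 111 120 129 138 147 154 150 147
 145 145 145 145 145 147 149 149 147 129 114 112 112 113 113 112 108  82
  84  96  98  97  97  97  97  97  98 105 121 128 128 130]
```

The collar and post are concentric in the image, both centred at +1.1 mm in tool x. The wrist force is about 1 N, and z is 0.1032 against a target of 0.1031, so I'm handing in.

```bash
python3 -c "
from station import ctrl
print(ctrl.sign_off())"
```

```text
the job is handed in; nothing more can be done
None
```

I handed the job in at about 26 s: the lever is flipped, the post's flat faces the pip, and the gripper holds the collar on the post, screw towards the pip and top flush to about 1 mm by arm readings; the hand-in returned no verdict.

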